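Fit the lens and new cover glass to a machine spot lamp

ROBOT

A 7-joint arm with a two-finger parallel gripper is mounted at the origin on the work surface. World frame = base frame: x ahead of the robot, y to its left, z up, the work surface at z = 0. Lengths are in m, angles in rad, forces in N, time in s.
With the tool pointing down it reaches from about 0.35 to 0.9 m from the base axis. Payload 8.1 kg.
Tool frame: the origin (TCP) lies at the very end of the fingers, on their centre line; the grasp point (between the pads) lies 19 mm behind it (arm.grasp_offset is the distance from the TCP to the grasp point, in m); z points along the fingers, y is the direction in which the jaws open and shut (so a half turn about z gives the same grasp; the last joint's range is limited). The gripper opens to 92 mm and grips with 3 to 60 N. Pads are 19 mm wide; open, the fingers measure 130 mm over their backs; the gripper's body (75 mm by 190 mm) begins 47 mm behind the grasp point.
Start: joints at [1.084, 0.434, 0.025, 1.573, -0.012, 1.134, -0.075], TCP at [0.234, -0.58, 0.227] pointing down, gripper open.
Joint ranges: [-2.62, 2.62], [-0.44, 2.09], [-1.27, 1.32], [0.08, 2.57], [-1.32, 4.46], [0.12, 2], [-2.74, 2.74]. Speed limits (rad/s): [2.22, 2.22, 3.01, 3.01, 3.14, 3.14, 3.14].

INTERFACE

Orientations are given as a rotation vector (axis times angle).
In Python, from cell import arm, eyes, workorder gives the robot as it stands.
- The arm moves only by the shell command python3 -m inch 'ROWS' [FORCE]. ROWS is JSON, a list that holds one entry, the list of rows, each a list of 5 numbers: the closure, from 0 (fully open) to 1 (shut), then the shift along the tool's x, y, z in mm, then the turn about the tool's z in degrees. A call has 1 to 12 rows; each row shifts and turns the pose as measured when the row begins, along the tool's axes as they then stand; what a row does not reach is not made up. A row lasts 1/10 s, in which the tool goes at most 50 mm and 8.59 degrees, less where a joint would pass 70% of its speed; a pose out of reach is approached as far as the arm can. A call with a gripper value outside its range is refused whole. The fingers move at their own pace and stop on an object; FORCE is the grip in N (left out, the last holds). Time passes only in rows, so rows that do not move let the fingers close. It gives the time, the measured TCP pose, the force and the opening at its end, in the units of the state.
- arm.observe(): the state, without advancing time (a new reading comes with each control period).
- eyes.get_image(name): name is "side" or "top"; returns a dict with "frame" (400x640x3 uint8, blue, green, red), "intrinsics" (3x3 intrinsics, pixels), "rvec" (rotation vector, rad) and "tvec" (3), from world to camera coordinates, as OpenCV has them. Camera axes: x right, y down, z forward; pixel columns grow to the right and rows downward; lengths in m; the calibration is good to about 2 mm. A picture is of the moment at which its call begins. There is no depth.
- workorder.sign_off(): hands the job in, once; it reports no verdict.
The state is a dict: "clock": time; "joints": joint angles; "dq": joint speeds; "joint_efforts": joint torques, N m; "position": TCP position; "ee_rot": TCP orientation; "force": force on the tool from outside, world axes, zero at the start; "ft_torque": the same for the moment, N m; "width": opening from 0.0 (shut) to 1.0 (fully open).
Only numpy, scipy, OpenCV 4.12 (cv2) and the standard library are available. Lean on these libraries where they do the work, as an engineer would, in place of code of your own. Each camera call takes 0.05 s, during which the arm holds its last target.

TASK

Put the drill's spot lamp back together: drop the lens into the open lamp head narrow end down, lay the cover glass on top of it, then screw the retaining ring down clockwise until it clamps the glass tight. Let go, and leave the other things on the bench where they are.

Things in the scene. Friction and masses are not known exactly. Their poses are not given: they have to be found in the camera images.
- lamp: Spot-lamp head: upright grey finned cylinder 58 mm across, fixed in a wooden handscrew clamp. Origin on its axis at bench height, z up. Open end up: an aluminium neck 45 mm across with a 39 mm bore and outside a coarse 4-start right-hand thread (56 mm over it, 26 mm a turn); the thread's four upper ends lie on the lamp's +-x and +-y axes. A grey knuckle sticks out to 50 mm on its -x side, below 67 mm height.
- lamp_rim (a point): Centre of the open mouth of the lamp head, on its axis, in the plane of the neck's rim, 86 mm above the bench. The shoulder below the neck is 15 mm lower.
- lamp_seat (a point): Centre of the lens seat, on the lamp's axis 12 mm below the rim: here the bore narrows from 39 to 31 mm, leaving a ledge. The hole goes on 14 mm below it.
- clamp (a point): Middle of the handscrew clamp, 45 mm from the lamp's axis along the lamp's x, 18 mm above the bench. Two wooden jaws, 155 mm long along x, 26 mm wide, 36 mm high, centred 42 mm either side; handles stick out to 126 mm either side, below 35 mm height.
- mat: Fixed cork mat, 240 mm (x) by 220 mm (y), 4 mm thick (its top 4 mm above the bench), with the lens, the glass and the ring on it. Origin at the centre of its underside.
- lens: Lens in a black holder, standing narrow end down, 18 mm high, 40 g: the lower 10 mm taper from 28 mm to 24 mm across at the foot, the upper 8 mm is a flange 36 mm across, lower edge bevelled. Origin at the centre of the foot, z up. Home, its flange rests on the seat: the origin is 22 mm and the flange's top 4 mm below the rim.
- glass: Clear round cover glass, 36 mm across, 6 mm thick, edges bevelled 1.5 mm, 16 g, lying flat. Origin at the centre of its underside, z along its axis. Home on the lens, its underside is 4 mm below the rim and its top 2 mm above the rim.
- ring: Knurled brass retaining ring, 65 mm outside, 16.8 mm high, 140 g, lying lip up. Origin at the centre of its underside, z up. The top 4 mm is an inward lip with a 28 mm hole. Below it the bore is 59 mm, with four inward lugs at the bottom (48 mm between opposite ones, each 20 degrees wide) that run in the lamp's thread; they lie on the ring's +-x and +-y axes, under the four notches in its top.
- ring_lip (a point): Centre of the underside of the ring's lip, 12.8 mm above its origin. Set level on the neck the ring rests on the thread at any yaw, this point 4 to 10 mm above the rim (lowest with the lugs some 10 to 20 degrees anticlockwise of the thread's upper ends). Clockwise from above it sinks 26 mm a turn, meets the home glass (25 to 115 degrees), has 20 of slack, then tightens in 10 to 20; 0.4 N m will do.
- sanding_block: Bystander: cork sanding block 110 x 64 x 30 mm. Origin at the centre of its underside.
- wheel: Bystander: flat wooden spoked wheel, 116 mm across, 12 mm thick (hub 15 mm). Origin at the centre of its underside.
- screwdriver: Bystander: wooden-handled screwdriver lying on the bench.
There are look-alikes about, which are no part of the job. Of the things like the glass, leave any that is turquoise; of the rest the smaller one is meant. Of the things that look like the ring, take the one that is nearest to the robot's base at the start.

How it is judged:
By the outcome, as a careful person would: the job done as asked, in the order asked, and still so for the second after the job is handed in, with the robot touching nothing.
It also fails if it takes over 67 s, if anything falls off the work surface, if the arm or the gripper's body presses on something with over 40 N, if the wrist force passes 120 N, or if a joint passes its speed limit or range.

## Working session

There is one attempt and no reset: what is moved stays moved. The work goes in short steps, Python scripts to look and compute and a shell command to move; the robot and the scene stay as the last step left them, time stands still between calls to the robot, and variables do not carry over. Pictures are saved under pics/ and viewed, and the job is handed in when it is done.

```bash
ls; mkdir -p pics
cat > h.py <<'E'
import numpy as np, cv2
from cell import arm, eyes, workorder
def cam(n):
    d=eyes.get_image(n); return d
def ray(d,u,v):
    R=cv2.Rodrigues(np.array(d["rvec"],float))[0]; t=np.array(d["tvec"],float).ravel()
    K=np.array(d["intrinsics"],float)
    r=R.T@(np.linalg.inv(K)@np.array([u,v,1.])); return -R.T@t, r
def atz(d,u,v,z):
    c,r=ray(d,u,v); return c+r*(z-c[2])/r[2]
def proj(d,P):
    p,_=cv2.projectPoints(np.array(P,float).reshape(-1,1,3),np.array(d["rvec"],float),np.array(d["tvec"],float),np.array(d["intrinsics"],float),None); return p.reshape(-1,2)
def load(n):
    import pickle; return pickle.load(open(n,'rb'))
E
python3 - <<'E'
from h import *
import pickle
print(arm.observe(), arm.grasp_offset)
for n in("top","side"):
    d=cam(n); pickle.dump(d,open(n+"0.pkl","wb")); cv2.imwrite(f"pics/{n}0.png",d["frame"]); print(ray(d,320,200),d["intrinsics"])
E
```

```text
pics
{'clock': 0.0, 'joints': array([ 1.08438887,  0.4352284 ,  0.0249801 ,  1.57411609, -0.01160673,
        1.13404577, -0.07510069]), 'dq': array([ 4.48227774e-04,  6.79899260e-04, -1.23527689e-04, -9.62799952e-04,
        6.53491578e-05,  1.31715343e-03, -6.97047284e-04]), 'joint_efforts': array([-6.45871478e-04, -6.67850733e+01,  9.84454639e-01, -3.14464331e+01,
       -6.06876751e-02,  4.26101417e-02,  1.66374571e-04]), 'position': array([ 0.23377371, -0.57904988,  0.22593438]), 'ee_rot': array([-3.08238725e+00, -5.98763553e-01,  7.17810455e-04]), 'force': array([0.29968897, 0.12997573, 0.19526478]), 'ft_torque': array([ 0.04182938, -0.00825363,  0.04676842]), 'width': 1.001016601181459} 0.0188
(array([ 0.46613488, -0.05206993,  0.87189562]), array([ 0.17936605, -0.02046833, -0.9836936 ])) [[382.27613187   0.         316.84133834]
 [  0.         382.27613187 194.92921802]
 [  0.           0.           1.        ]]
(array([0.13986954, 0.63800532, 0.76906525]), array([ 0.44173085, -0.62231123, -0.64643631])) [[483.89412471   0.         321.98591598]
 [  0.         483.89412471 192.19017951]
 [  0.           0.           1.        ]]
```

View pics/top0.png

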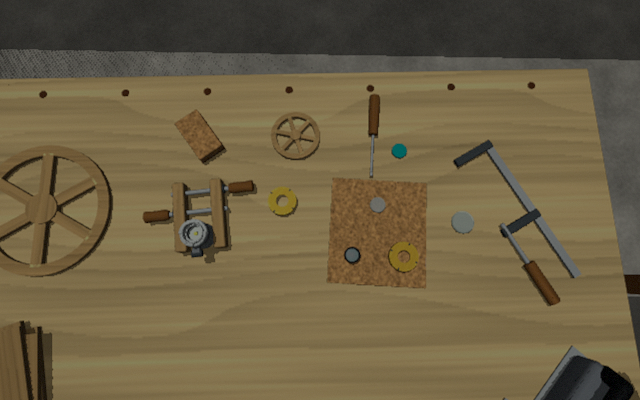

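View pics/side0.png

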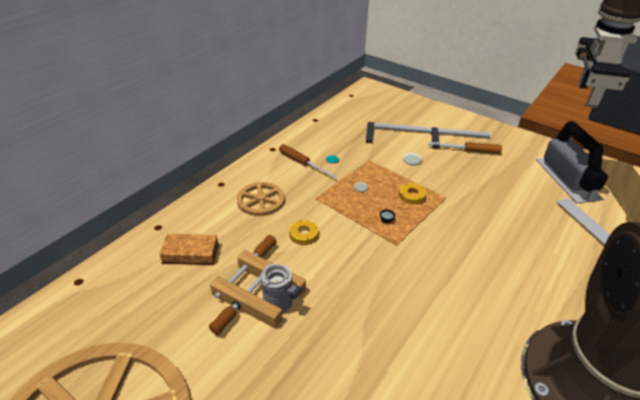

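Run:
```python
from h import *
d=load("top0.pkl");s=load("side0.pkl")
f=d["frame"]
cv2.imwrite("pics/topmat.png",cv2.resize(f[165:300,320:490],None,fx=4.5,fy=4.4,interpolation=cv2.INTER_CUBIC))
cv2.imwrite("pics/toplamp.png",cv2.resize(f[170:270,135:265],None,fx=6,fy=6,interpolation=cv2.INTER_CUBIC))
f=s["frame"]
cv2.imwrite("pics/sidemat.png",cv2.resize(f[145:245,315:448],None,fx=6,fy=6,interpolation=cv2.INTER_CUBIC))
cv2.imwrite("pics/sidelamp.png",cv2.resize(f[230:340,205:315],None,fx=5.4,fy=5.4,interpolation=cv2.INTER_CUBIC))
for n,u,v,z in [("ring",404,257,.02),("ring2",283,201,.017),("lens",352,255,.022),("glass",378,204,.01),("glass2",462,223,.006),("lamp",195,234,.086),("turq",399,151,.006)]: print(n,atz(d,u,v,z))
```

```text
ring [ 0.48942907 -0.25159295  0.02      ]
ring2 [0.62167589 0.01419567 0.017     ]
lens [ 0.4965305  -0.13687557  0.022     ]
glass [ 0.61087422 -0.20256005  0.01      ]
glass2 [ 0.56308825 -0.39273631  0.006     ]
lamp [0.54464749 0.1895086  0.086     ]
turq [ 0.73744951 -0.26008561  0.006     ]
```

View pics/topmat.png

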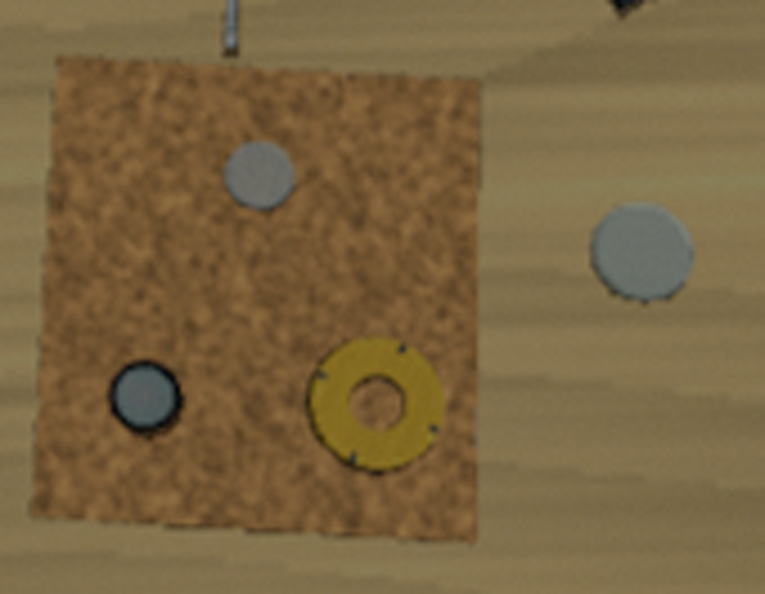

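View pics/toplamp.png

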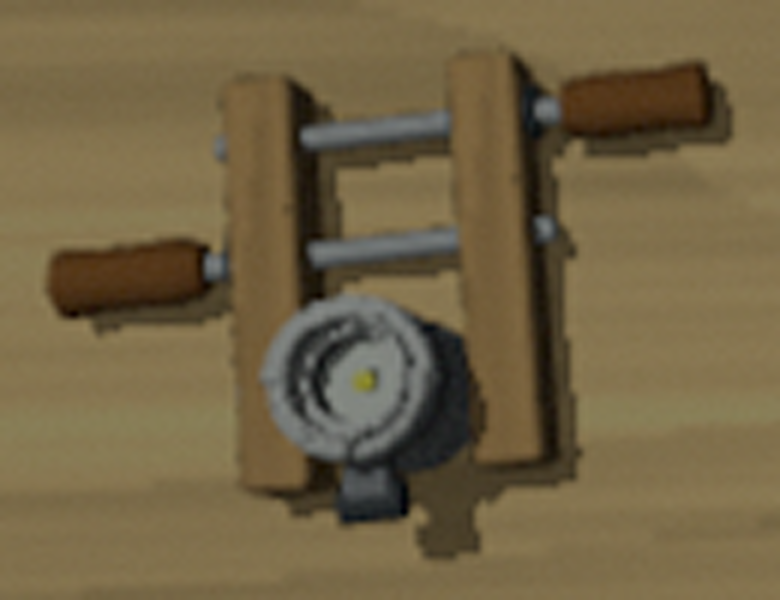

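View pics/sidemat.png

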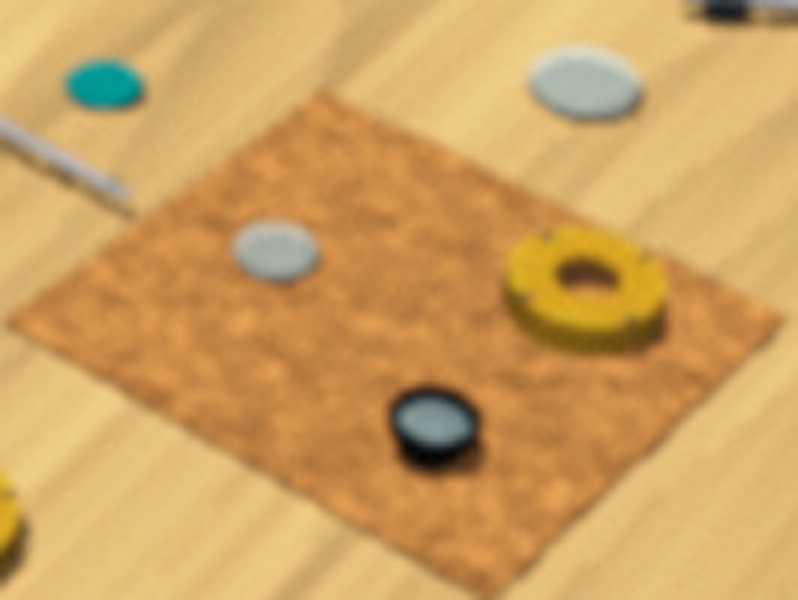

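View pics/sidelamp.png

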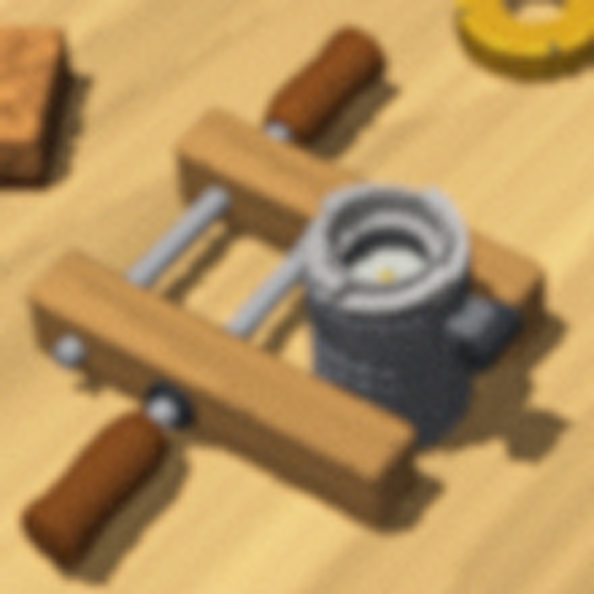

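```bash
cat >> h.py <<'E'
def circ(c,r,n=60):
    a=np.linspace(0,2*np.pi,n); return np.c_[c[0]+r*np.cos(a),c[1]+r*np.sin(a),np.full(n,c[2])]
def over(d,items,box,s,out):
    x0,y0,x1,y1=box
    f=cv2.resize(d["frame"][y0:y1,x0:x1],None,fx=s,fy=s,interpolation=cv2.INTER_CUBIC)
    for P,col in items:
        p=(proj(d,P)-[x0,y0]+.5)*s-.5
        cv2.polylines(f,[np.round(p*8).astype(np.int32)],False,col,1,cv2.LINE_AA,3)
    cv2.imwrite(out,f)
E
cat > ov.py <<'E'
from h import *
d=load("top0.pkl");s=load("side0.pkl")
def crop(u0,v0,x,y,sx,sy): return u0+(x+.5)/sx-.5, v0+(y+.5)/sy-.5
c=lambda x,y,z: atz(d,*crop(320,165,x,y,4.5,4.4),z)
g=c(260,176,.010); l=c(146,397,.022); r=c(377.7,402.5,.0208)
n=[c(x,y,.0208) for x,y in [(403,348),(434,428),(353,458),(321,375)]]
print("glass",g,"lens",l,"ring",r)
print("notch ang",[np.degrees(np.arctan2(*(p-r)[[1,0]])) for p in n],[np.hypot(*(p-r)[:2]) for p in n])
ca=[atz(d,*crop(320,165,x,y,4.5,4.4),.004)for x,y in[(58,58),(480,80),(475,541),(33,515)]]
print("mat",ca,[np.linalg.norm(ca[i]-ca[i-1]) for i in range(4)])
R=(0,0,255);B=(255,0,0)
G=(0,255,0)
its=[(circ(g,.018),R),(circ([g[0],g[1],.004],.0165),B),(circ(l,.018),R),(circ([*l[:2],.004],.012),B),(circ(r,.0325),R),(circ(r,.014),R),(circ([*r[:2],.004],.0325),B)]
over(d,its,(320,165,490,300),4.4,"pics/ov_t.png"); over(s,its,(315,145,448,245),6,"pics/ov_s.png")
L=np.array([.5446,.1895]); yaw=np.radians(0)
lx=[(np.array([[*L,.086],[L[0]+.06*np.cos(yaw),L[1]+.06*np.sin(yaw),.086]]),G)]
its=[(circ([*L,.086],.0225),R),(circ([*L,.086],.0195),R),(circ([*L,.071],.029),B),(circ([*L,.074],.0155),G)]+lx
over(d,its,(135,170,265,270),6,"pics/ovl_t.png"); over(s,its,(205,230,315,340),5.4,"pics/ovl_s.png")
E
python3 ov.py
```

```text
glass [ 0.60948355 -0.20108013  0.01      ] lens [ 0.4968732  -0.13701257  0.022     ] ring [ 0.49140778 -0.25053643  0.0208    ]
notch ang [np.float64(-28.17019109548148), np.float64(-116.40600954819762), np.float64(152.70476286528532), np.float64(62.02621816261533)] [np.float64(0.030397793104035738), np.float64(0.029783477637674822), np.float64(0.03033458012153312), np.float64(0.030517416925467618)]
mat [array([ 0.67639053, -0.100707  ,  0.004     ]), array([ 0.65937764, -0.31919024,  0.004     ]), array([ 0.42198236, -0.2976592 ,  0.004     ]), array([ 0.44019115, -0.08064877,  0.004     ])] [np.float64(0.23704952757022804), np.float64(0.2191446232251731), np.float64(0.2383696778238177), np.float64(0.21777301845237873)]
```

View pics/ov_t.png

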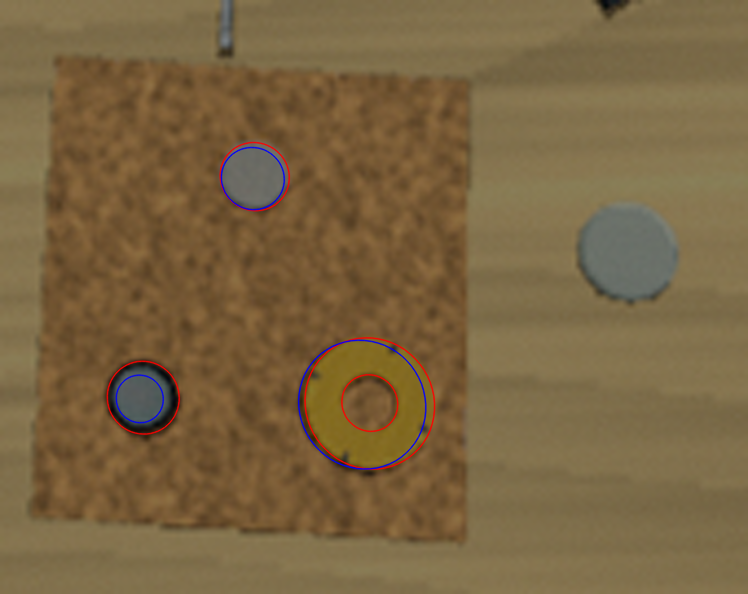

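View pics/ov_s.png

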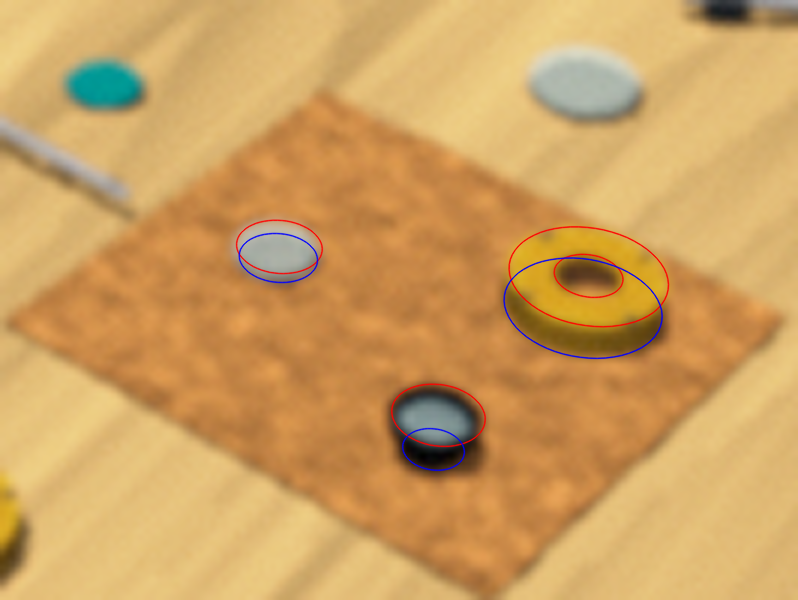

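View pics/ovl_t.png

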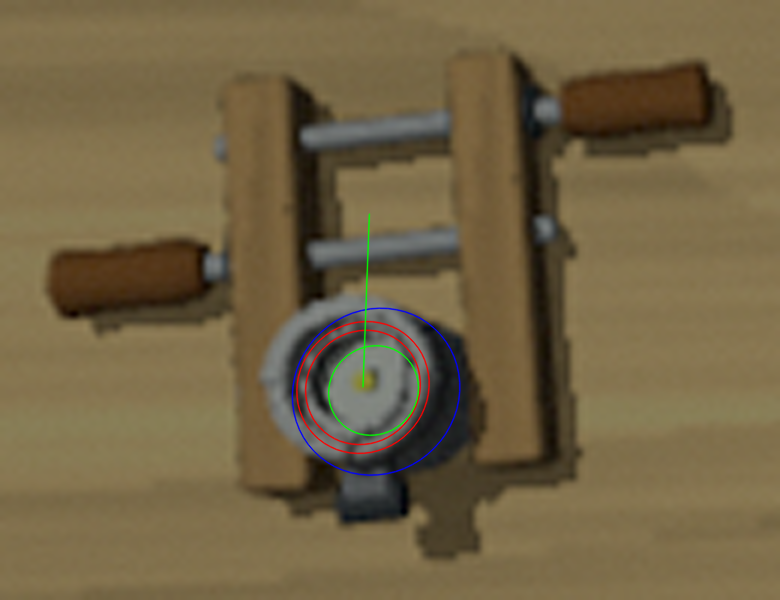

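View pics/ovl_s.png

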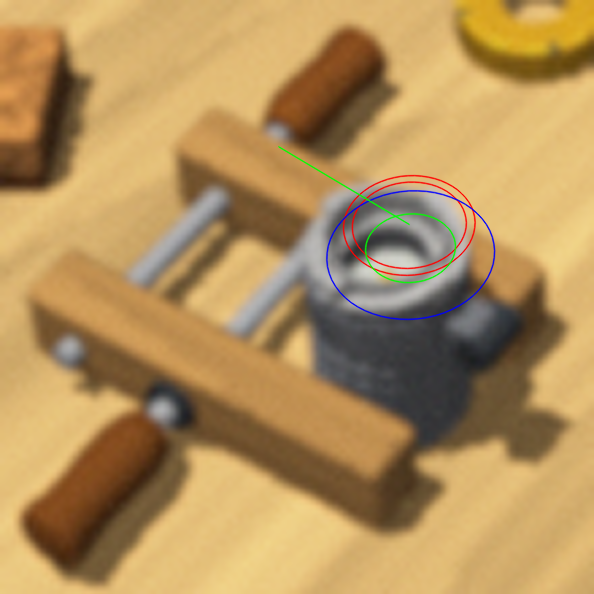

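```bash
cat > ov2.py <<'E'
from h import *
d=load("top0.pkl");s=load("side0.pkl")
q=lambda x,y,z: atz(d,135+(x+.5)/6-.5,170+(y+.5)/6-.5,z)
for a,b in [((230,84),(247,488)),((287,80),(310,485)),((450,58),(478,462)),((513,55),(541,460))]:
    A=q(*a,.036);B=q(*b,.036); v=A-B; print("jaw",np.degrees(np.arctan2(v[1],v[0])),np.hypot(*v[:2]),(A+B)/2)
R=(0,0,255);B=(255,0,0);G=(0,255,0)
import sys
L=np.array([float(sys.argv[1]),float(sys.argv[2])]); yaw=np.radians(float(sys.argv[3]))
e=np.array([np.cos(yaw),np.sin(yaw)]);f=np.array([-e[1],e[0]])
P=lambda a,b,z:[*(L+a*e+b*f),z]
its=[(circ([*L,.086],.0225),R),(circ([*L,.086],.028),R),(circ([*L,.071],.029),B),(circ([*L,.0],.029),B),(circ([*L,.074],.0155),G),(np.array([P(.02,0,.086),P(.06,0,.086)]),G),(np.array([P(0,.02,.086),P(0,.06,.086)]),G)]
for sg in(1,-1): its.append((np.array([P(.045+.0775*i,sg*.042+.013*j,.036) for i,j in((1,1),(1,-1),(-1,-1),(-1,1),(1,1))]),G))
over(d,its,(135,170,265,270),6,"pics/ovl_t2.png"); over(s,its,(205,230,315,340),5.4,"pics/ovl_s2.png")
E
python3 ov2.py .5473 .195 3
```

```text
jaw 5.0419122655656095 0.15001271913869943 [0.58881155 0.25160432 0.036     ]
jaw 5.5809592261507825 0.15067001117700574 [0.58959159 0.22976937 0.036     ]
jaw 5.493330922182778 0.15092884371975845 [0.596491   0.16952312 0.036     ]
jaw 5.185680265019192 0.1513042711175707 [0.59687988 0.14645434 0.036     ]
```

View pics/ovl_t2.png

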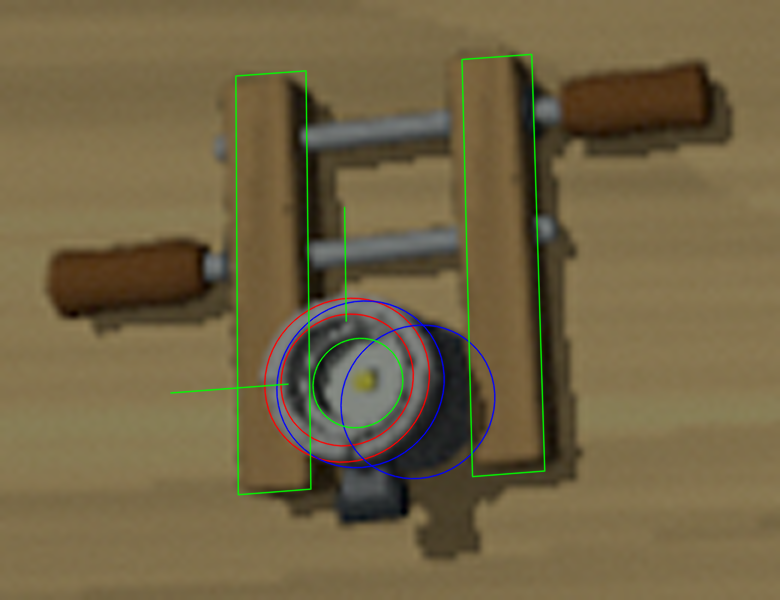

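View pics/ovl_s2.png

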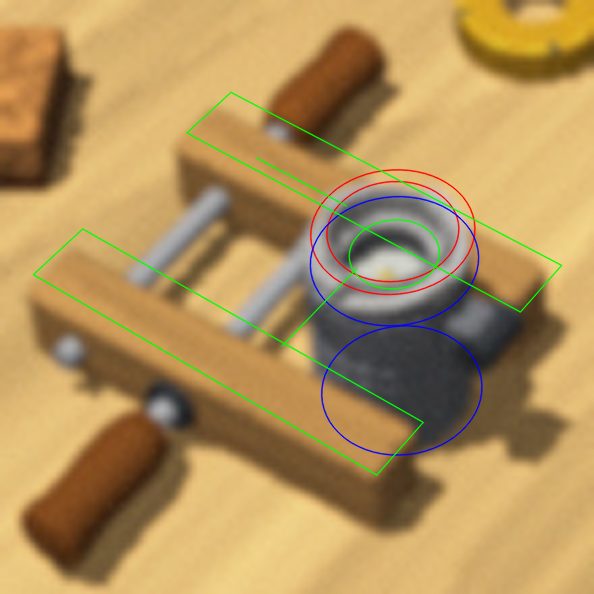

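Things that could be taken for the parts, in top-view pixels:
- **Glass:** grey disc on the mat (378,204), about 36 mm. Larger grey disc (462,223), about 51 mm. Turquoise disc (399,151). I take (378,204).
- **Ring:** (404,257) on the mat, 0.55 m from the base, against (283,201) at 0.62 m. I take (404,257).
- **Lens:** (352,255), the only one.

The crops confirm these choices. The overlays fit to within about 2 mm. The lamp is near (0.548, 0.195) with a yaw of about 5.3°.

```bash
cat >> h.py <<'E'
def go(x,y,z,yaw=None):
    o=arm.observe(); R=cv2.Rodrigues(np.array(o["ee_rot"]))[0]; p=o["position"]
    dl=R.T@(np.array([x,y,z])-p)*1000
    th=np.degrees(np.arctan2(R[1,0],R[0,0]))
    print("t %.2f"%o["clock"],"pos",np.round(p*1000,1),"yaw %.1f"%th,"zax",np.round(R[:,2],3),"F",np.round(o["force"],1),"w %.3f"%o["width"],"q",np.round(o["joints"],2))
    print("shift",np.round(dl,1), "" if yaw is None else "turn %.1f"%((th-yaw+180)%360-180))
E
python3 -c "
from h import *
go(.497,-.137,.10,22)"
```

```text
t 0.10 pos [ 233.8 -579.1  226. ] yaw 22.0 zax [-0.001  0.001 -1.   ] F [0.1 0.1 0.8] w 1.002 q [ 1.08  0.44  0.02  1.57 -0.01  1.13 -0.08]
shift [ 409.6 -311.3  126.4] turn -0.0
```

```bash
python3 -m inch '[[[0.3,34,-26,0,0],[0.3,34,-26,0,0],[0.3,34,-26,0,0],[0.3,34,-26,0,0],[0.3,34,-26,0,0],[0.3,34,-26,10,0],[0.3,34,-26,12,0],[0.3,34,-26,14,0],[0.3,34,-26,16,0],[0.3,34,-26,16,0],[0.3,34,-26,16,0],[0.3,34,-26,10,0]]]' 15
python3 -c "
from h import *
go(.497,-.137,.10,22)"
```

```text
clock: 1.3
position: [0.5001, -0.128, 0.1262]
ee_rot: [3.088, 0.577, -0.006]
force: [1.3, -1.7, -0.1]
width: 0.699
t 1.30 pos [ 500.1 -128.   126.2] yaw 21.2 zax [-0.003 -0.001 -1.   ] F [ 1.3 -1.7 -0.1] w 0.699 q [ 0.29  0.39 -0.18  1.94  0.1   0.83 -1.15]
shift [-6.   7.3 26.2] turn -0.8
```

```bash
python3 -m inch '[[[0.3,-6,7,12,-0.8],[0.3,0,0,0,0]]]'
cat > look.py <<'E'
from h import *
import sys,pickle
tag=sys.argv[1]; 
o=arm.observe(); R=cv2.Rodrigues(np.array(o["ee_rot"]))[0]; p=o["position"]
w=o["width"]*.092/2
G=(0,255,0)
its=[(np.array([p-R[:,1]*w,p+R[:,1]*w]),G),(np.array([p,p-R[:,2]*.03]),G),(np.array([p+R[:,1]*w+R[:,0]*.0095,p+R[:,1]*w-R[:,0]*.0095]),(0,0,255)),(np.array([p-R[:,1]*w+R[:,0]*.0095,p-R[:,1]*w-R[:,0]*.0095]),(0,0,255))]
for n in sys.argv[2:]:
    d=cam(n); pickle.dump(d,open(f"{n}_{tag}.pkl","wb"))
    u,v=proj(d,p)[0]; x0=int(np.clip(u-65,0,510));y0=int(np.clip(v-45,0,300))
    over(d,its,(x0,y0,x0+130,y0+100),6,f"pics/{n}_{tag}.png"); print(n,x0,y0)
E
python3 look.py a top side; python3 -c "
from h import *
go(.497,-.137,.10,22)"
```

```text
clock: 1.5
position: [0.4993, -0.1288, 0.1121]
ee_rot: [-3.077, -0.617, 0.006]
force: [-0.5, -0.6, -0.2]
width: 0.699
top 287 206
side 324 139
t 1.60 pos [ 500.6 -128.3  113.8] yaw 22.6 zax [-0.001  0.003 -1.   ] F [-0.1 -0.  -0.1] w 0.699 q [ 0.29  0.4  -0.19  1.95  0.1   0.8  -1.13]
shift [-6.7  6.7 13.7] turn 0.6
```

View pics/top_a.png

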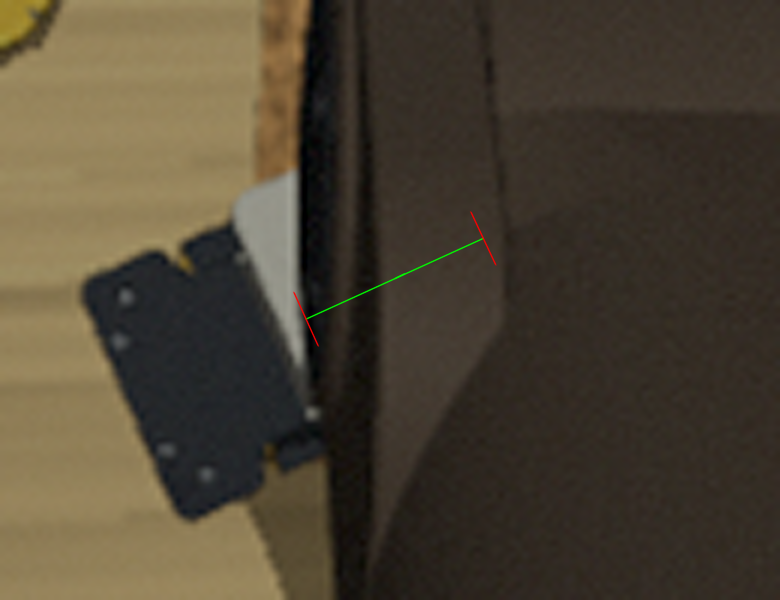

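View pics/side_a.png

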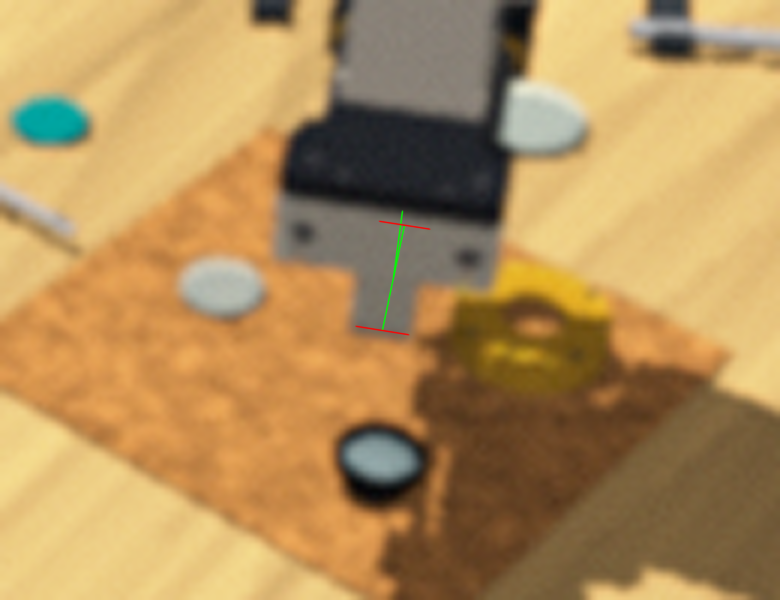

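Run:
```python
from h import *
s=load("side0.pkl")
q=lambda x,y,z: atz(s,315+(x+.5)/6-.5,145+(y+.5)/6-.5,z)
print("lens",q(434.5,417,.022),"glass",q(276.5,248,.010),"ring",q(588,277,.0208))
q=lambda x,y,z: atz(s,205+(x+.5)/5.4-.5,230+(y+.5)/5.4-.5,z)
print("lamp",q(386,240,.086))
```

```text
lens [ 0.49717911 -0.1349073   0.022     ] glass [ 0.60959673 -0.19938279  0.01      ] ring [ 0.49087499 -0.24947493  0.0208    ]
lamp [0.54622209 0.19970352 0.086     ]
```

```bash
python3 -m inch '[[[0.3,-6,7,12,0.6],[0.3,0,0,20,0],[0.3,0,0,20,0],[0.3,0,0,20,0],[0.3,0,0,0,0]]]'
python3 -c "
from h import *
go(.497,-.136,.017,22)"
```

```text
clock: 2.1
position: [0.4968, -0.1456, 0.0408]
ee_rot: [3.087, 0.578, 0.006]
force: [-1.3, -0.0, 0.2]
width: 0.701
t 2.10 pos [ 496.8 -145.6   40.8] yaw 21.2 zax [ 0.004 -0.001 -1.   ] F [-1.3 -0.   0.2] w 0.701 q [ 0.3   0.51 -0.16  2.02  0.13  0.62 -1.15]
shift [ 3.6 -8.9 23.8] turn -0.8
```

```bash
python3 -m inch '[[[0.3,3,-8,5,-0.5],[0.3,0,0,0,0]]]'
python3 -c "
from h import *
go(.497,-.136,.017,22)"
```

```text
clock: 2.3
position: [0.4963, -0.1385, 0.0362]
ee_rot: [3.084, 0.586, 0.006]
force: [-0.0, -0.2, -0.1]
width: 0.698
t 2.30 pos [ 496.3 -138.5   36.2] yaw 21.5 zax [ 0.004 -0.001 -1.   ] F [-0.  -0.2 -0.1] w 0.698 q [ 0.29  0.51 -0.16  2.03  0.14  0.61 -1.16]
shift [ 1.5 -2.1 19.2] turn -0.5
```

```bash
python3 -m inch '[[[0.3,2,-2,9,-0.5],[0.3,0,0,9,0],[0.3,0,0,0,0]]]'
python3 -c "
from h import *
go(.497,-.136,.017,22)"; python3 look.py b side
```

```text
clock: 2.6
position: [0.499, -0.1361, 0.0187]
ee_rot: [3.08, 0.601, 0.011]
force: [0.3, -0.1, 0.1]
width: 0.699
t 2.60 pos [ 499.  -136.1   18.7] yaw 22.1 zax [ 0.008 -0.002 -1.   ] F [ 0.3 -0.1  0.1] w 0.699 q [ 0.28  0.54 -0.15  2.04  0.15  0.56 -1.17]
shift [-1.8 -0.8  1.7] turn 0.1
side 321 169
```

View pics/side_b.png

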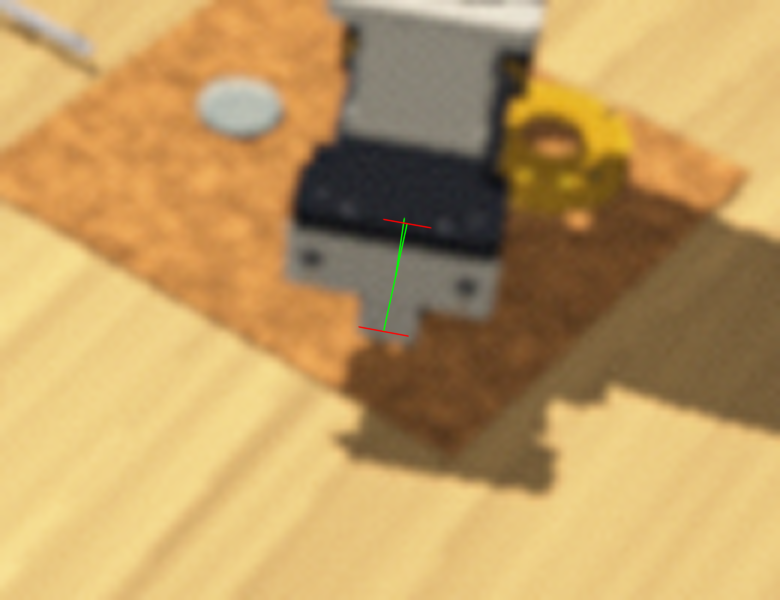

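```bash
python3 -m inch '[[[0.3,-2,-1,2,0],[0.3,0,0,0,0],[0.8,0,0,0,0],[0.8,0,0,0,0],[0.8,0,0,0,0],[0.8,0,0,0,0]]]' 15
python3 -c "
from h import *
go(.497,-.136,.017,22)"
```

```text
clock: 3.25
position: [0.4974, -0.1361, 0.0176]
ee_rot: [3.079, 0.601, 0.014]
force: [0.2, -0.5, -1.3]
width: 0.394
t 3.25 pos [ 497.4 -136.1   17.6] yaw 22.1 zax [ 0.009 -0.003 -1.   ] F [ 0.2 -0.5 -1.3] w 0.394 q [ 0.28  0.54 -0.15  2.04  0.15  0.56 -1.17]
shift [-0.3 -0.2  0.6] turn 0.1
```

```bash
python3 -m inch '[[[0.8,0,0,-25,0],[0.8,0,0,-40,0],[0.8,10,-18,-35,0],[0.8,20,-34,-8,0],[0.8,22,-36,0,0],[0.8,22,-36,0,0],[0.8,22,-36,0,0],[0.8,22,-36,0,0],[0.8,22,-36,0,0],[0.8,22,-36,0,0],[0.8,10,-18,0,0],[0.8,0,0,0,0]]]'
python3 -c "
from h import *
go(.5475,.197,.120,22)"
```

```text
clock: 4.45
position: [0.5512, 0.2052, 0.1303]
ee_rot: [3.083, 0.59, 0.017]
force: [-0.7, 0.6, -0.5]
width: 0.389
t 4.45 pos [551.2 205.2 130.3] yaw 21.7 zax [ 0.011 -0.001 -1.   ] F [-0.7  0.6 -0.5] w 0.389 q [-0.28  0.48 -0.24  1.77  0.15  0.9  -1.78]
shift [-6.6  6.2 10.2] turn -0.3
```

```bash
python3 -m inch '[[[0.8,-6,6,0,0],[0.8,0,0,0,0],[0.8,0,0,0,0]]]'
python3 -c "
from h import *
go(.5475,.197,.120,22)"; python3 look.py c top side
```

```text
clock: 4.75
position: [0.5469, 0.1939, 0.1297]
ee_rot: [3.082, 0.587, 0.014]
force: [0.8, -0.4, -0.1]
width: 0.386
t 4.75 pos [546.9 193.9 129.7] yaw 21.6 zax [ 0.01  -0.003 -1.   ] F [ 0.8 -0.4 -0.1] w 0.386 q [-0.27  0.47 -0.24  1.79  0.15  0.89 -1.76]
shift [ 1.6 -2.7  9.7] turn -0.4
top 120 185
side 211 210
```

View pics/side_c.png

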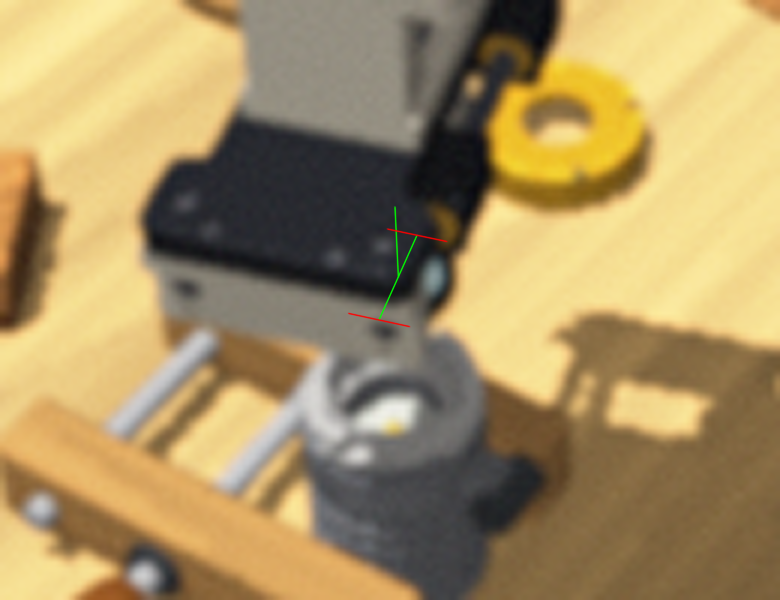

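View pics/top_c.png

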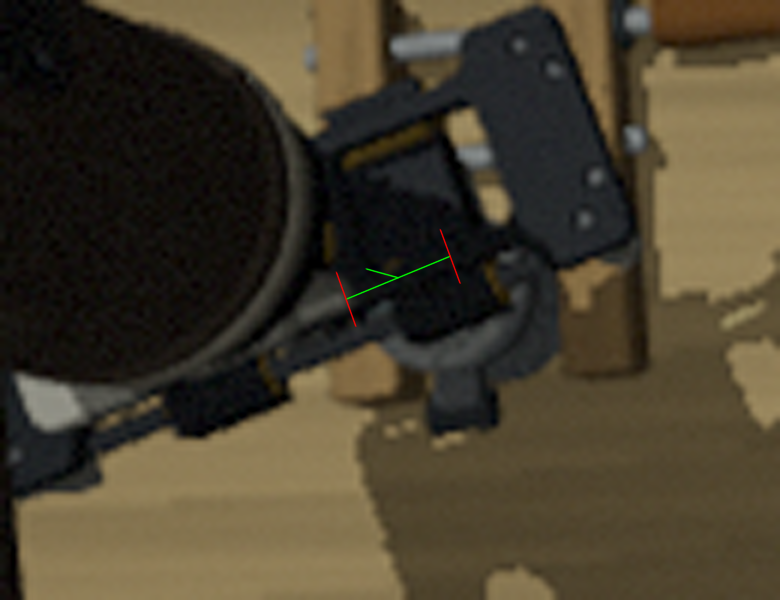

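Run:
```python
from h import *
for tag in "abc":
    d=load(f"side_{tag}.pkl")
    p={'a':[.5006,-.1283,.1138],'b':[.499,-.1361,.0187],'c':[.5469,.1939,.1297]}[tag]
    th=np.radians(22);y=np.array([np.sin(th),-np.cos(th),0]);x=np.array([np.cos(th),np.sin(th),0])
    o={'a':(324,139),'b':(321,169),'c':(211,210)}[tag]
    h={'a':.0322,'b':.0322,'c':.0178}[tag]
    print(tag,[np.round((proj(d,np.array(p)-y*(h+t)+s*x)[0]-o+.5)*6) for t in (0,.01,.019) for s in(-.0095,.0095)])
d=load("side_c.pkl")
# lens flange overlay + lamp
p=np.array([.5469,.1939,.1297])
its=[(circ(p+[0,0,.0044],.018),(0,0,255)),(circ(p+[0,0,-.0036],.018),(0,0,255)),(circ(p+[0,0,-.0136],.012),(255,0,0)),(circ([.5475,.197,.086],.0195),(0,255,0)),(circ([.5475,.197,.086],.0225),(0,255,0))]
over(d,its,(211,210,341,310),6,"pics/side_c2.png")
```

```text
a [array([404., 331.]), array([351., 322.]), array([400., 348.]), array([347., 339.]), array([397., 364.]), array([343., 355.])]
b [array([408., 336.]), array([359., 327.]), array([405., 353.]), array([355., 344.]), array([401., 369.]), array([351., 360.])]
c [array([410., 326.]), array([349., 314.]), array([400., 351.]), array([338., 338.]), array([390., 374.]), array([327., 361.])]
```

View pics/side_c2.png

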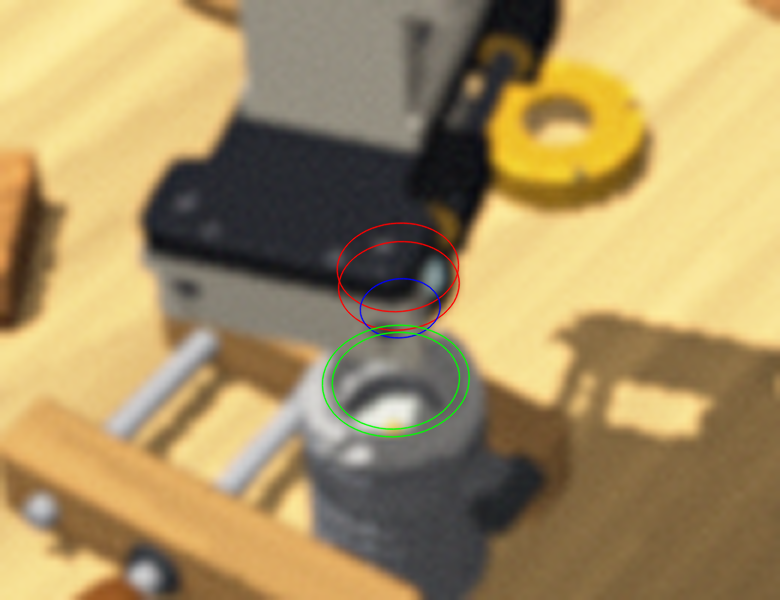

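```bash
python3 -m inch '[[[0.8,1,-2,4,0],[0.8,0,0,4,0],[0.8,0,0,0,0],[0.8,0,0,0,0]]]'
python3 -c "
from h import *
go(.547,.198,.0875,22)"
```

```text
clock: 5.25
position: [0.5478, 0.1945, 0.121]
ee_rot: [3.082, 0.583, 0.015]
force: [-0.0, 0.2, -0.7]
width: 0.382
t 5.25 pos [547.8 194.5 121. ] yaw 21.4 zax [ 0.01  -0.003 -1.   ] F [-0.   0.2 -0.7] w 0.382 q [-0.27  0.48 -0.23  1.8   0.15  0.87 -1.77]
shift [ 0.2 -3.7 33.5] turn -0.6
```

```bash
python3 -m inch '[[[0.8,0,-4,8,0],[0.8,0,0,8,0],[0.8,0,0,4,0],[0.8,0,0,0,0]]]'
python3 -c "
from h import *
go(.547,.198,.0875,22)"; python3 look.py d side
```

```text
clock: 5.65
position: [0.5461, 0.1988, 0.0988]
ee_rot: [3.082, 0.584, 0.014]
force: [0.1, -0.1, -0.3]
width: 0.389
t 5.65 pos [546.1 198.8  98.8] yaw 21.5 zax [ 0.01  -0.003 -1.   ] F [ 0.1 -0.1 -0.3] w 0.389 q [-0.28  0.51 -0.23  1.82  0.16  0.83 -1.79]
shift [ 0.5  1.  11.3] turn -0.5
side 211 224
```

View pics/side_d.png

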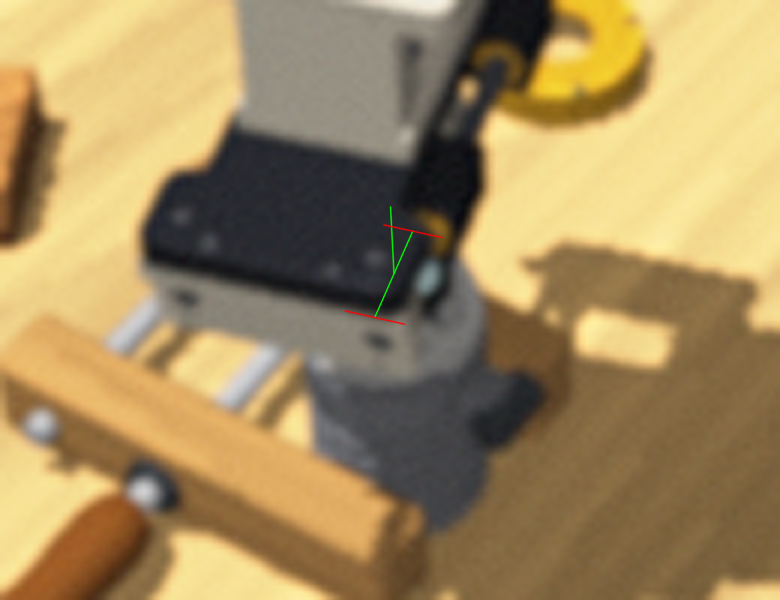

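```bash
python3 -m inch '[[[0.8,0,1,5,0],[0.8,0,0,4,0],[0.8,0,0,0,0],[0.8,0,0,0,0]]]'
python3 -c "
from h import *
go(.547,.198,.0875,22)"
```

```text
clock: 6.1
position: [0.547, 0.1977, 0.0895]
ee_rot: [3.082, 0.583, 0.015]
force: [0.1, -0.0, -0.5]
width: 0.385
t 6.10 pos [547.  197.7  89.5] yaw 21.4 zax [ 0.01  -0.003 -1.   ] F [ 0.1 -0.  -0.5] w 0.385 q [-0.28  0.52 -0.23  1.83  0.17  0.81 -1.79]
shift [ 0.1 -0.3  2. ] turn -0.6
```

```bash
python3 -m inch '[[[0.8,0,0,2,0],[0.8,0,0,0,0]]]'
python3 -c "
from h import *
go(.547,.198,.0875,22)"
```

```text
clock: 6.3
position: [0.5474, 0.1978, 0.0878]
ee_rot: [3.082, 0.583, 0.016]
force: [-0.3, -0.8, 0.2]
width: 0.387
t 6.30 pos [547.4 197.8  87.8] yaw 21.4 zax [ 0.011 -0.003 -1.   ] F [-0.3 -0.8  0.2] w 0.387 q [-0.28  0.52 -0.23  1.83  0.17  0.8  -1.79]
shift [-0.3 -0.3  0.3] turn -0.6
```

```bash
python3 -m inch '[[[0.4,0,0,0,0],[0.4,0,0,0,0],[0.4,0,0,0,0],[0.4,0,0,-20,0],[0.4,0,0,-40,0],[0.4,0,20,-40,0],[0.4,-10,40,0,0],[0.4,-10,40,0,0],[0.4,-10,40,0,0],[0.4,0,0,0,0]]]'
python3 look.py e top side;python3 -c "
from h import *
go(.6095,-.2,.10,22)
for n in('top','side'):
    d=load(f'{n}_e.pkl'); L=np.array([.5475,.197,.086]);u,v=proj(d,L)[0].astype(int)
    over(d,[],(u-35,v-30,u+35,v+30),10,f'pics/{n}_e1.png'); print(u-35,v-30)"
```

```text
clock: 7.3
position: [0.5706, 0.054, 0.1933]
ee_rot: [3.08, 0.591, 0.019]
force: [-0.5, 0.1, -1.0]
width: 0.6
top 188 167
side 248 139
t 7.40 pos [569.9  60.4 193.3] yaw 22.1 zax [ 0.013  0.001 -1.   ] F [ 0.1  0.6 -0.2] w 0.600 q [-0.04  0.39 -0.22  1.74  0.1   1.01 -1.48]
shift [-62.3 255.8  93.6] turn 0.1
156 202
241 242
```

View pics/top_e1.png

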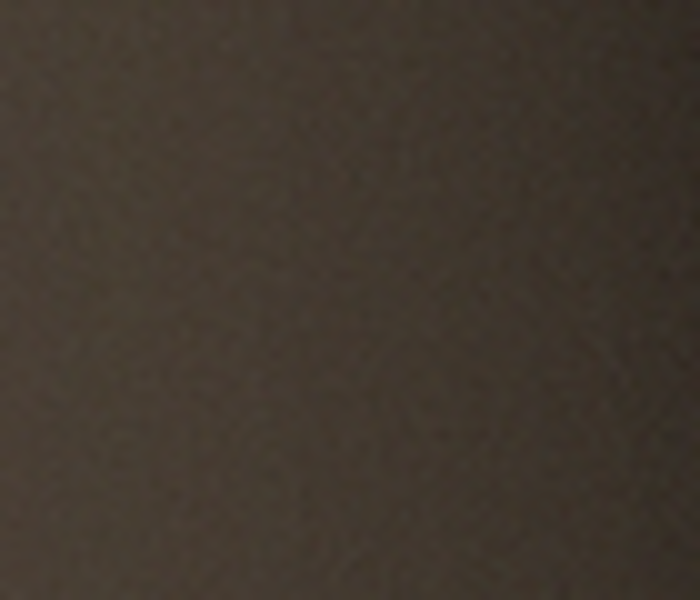

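View pics/side_e1.png

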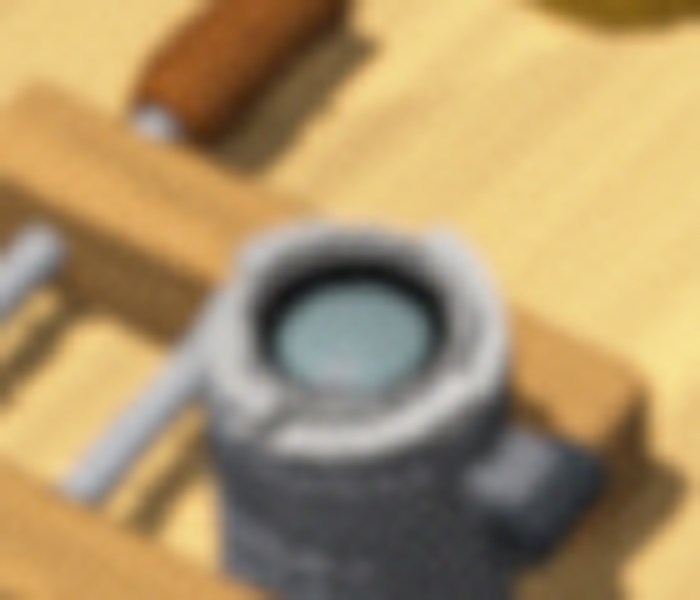

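```bash
python3 -c "
from h import *
d=load('side_e.pkl')
L=[.547,.198]
over(d,[(circ([*L,.086],.0225),(0,0,255)),(circ([*L,.086],.0195),(0,0,255)),(circ([*L,.086],.028),(255,0,255)),(circ([*L,.071],.029),(255,0,0)),(circ([*L,.082],.018),(0,255,0))],(241,242,311,302),10,'pics/side_e2.png')"
```

```text
(no output)
```

View pics/side_e2.png

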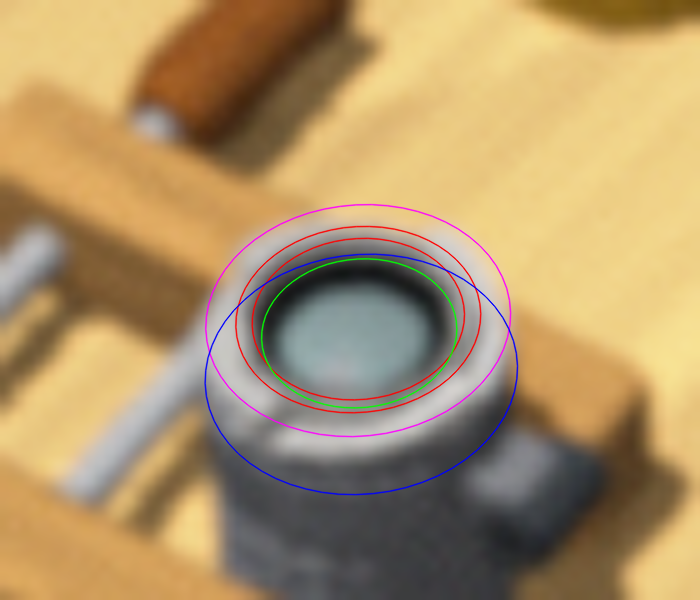

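```bash
python3 -m inch '[[[0.4,-9,36,0,0],[0.4,-9,36,0,0],[0.4,-9,36,10,0],[0.4,-9,36,15,0],[0.4,-9,36,20,0],[0.4,-9,36,25,0],[0.4,-9,36,25,0],[0.4,0,0,20,0],[0.4,0,0,0,0],[0.4,0,0,0,0]]]'
python3 -c "
from h import *
go(.6095,-.2,.005,22)"
```

```text
clock: 8.4
position: [0.6163, -0.1828, 0.0739]
ee_rot: [-3.067, -0.641, -0.029]
force: [-0.7, 0.1, 1.4]
width: 0.599
t 8.40 pos [ 616.3 -182.8   73.9] yaw 23.6 zax [ 0.016  0.012 -1.   ] F [-0.7  0.1  1.4] w 0.599 q [ 0.32  0.61 -0.16  1.69  0.1   0.84 -1.04]
shift [-14.5  13.3  68.5] turn 1.6
```

```bash
python3 -m inch '[[[0.4,-13,13,15,1.6],[0.4,0,0,20,0],[0.4,0,0,0,0],[0.4,0,0,0,0]]]'
python3 -c "
from h import *
go(.6095,-.2,.005,22)"
```

```text
clock: 8.8
position: [0.6122, -0.1975, 0.0408]
ee_rot: [-3.076, -0.601, -0.037]
force: [0.2, 0.2, -0.2]
width: 0.599
t 8.80 pos [ 612.2 -197.5   40.8] yaw 22.1 zax [ 0.022  0.012 -1.   ] F [ 0.2  0.2 -0.2] w 0.599 q [ 0.34  0.65 -0.15  1.71  0.1   0.77 -1.04]
shift [-4.4  1.3 35.7] turn 0.1
```

```bash
python3 -m inch '[[[0.4,-4,1,12,0],[0.4,0,0,12,0],[0.4,0,0,3,0],[0.4,0,0,0,0]]]'
python3 -c "
from h import *
go(.6095,-.2,.0055,22)"; python3 look.py f side top
```

```text
clock: 9.2
position: [0.6103, -0.1998, 0.0136]
ee_rot: [-3.077, -0.602, -0.041]
force: [0.5, 1.0, -0.4]
width: 0.596
t 9.20 pos [ 610.3 -199.8   13.6] yaw 22.1 zax [ 0.025  0.011 -1.   ] F [ 0.5  1.  -0.4] w 0.596 q [ 0.34  0.69 -0.14  1.73  0.11  0.71 -1.04]
shift [-1.  -0.1  8.1] turn 0.1
side 295 139
top 312 159
```

View pics/side_f.png

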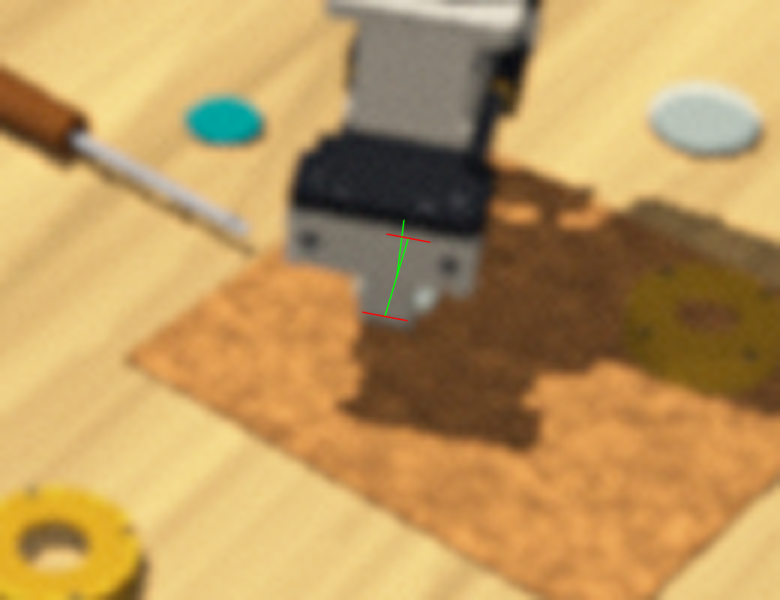

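View pics/top_f.png

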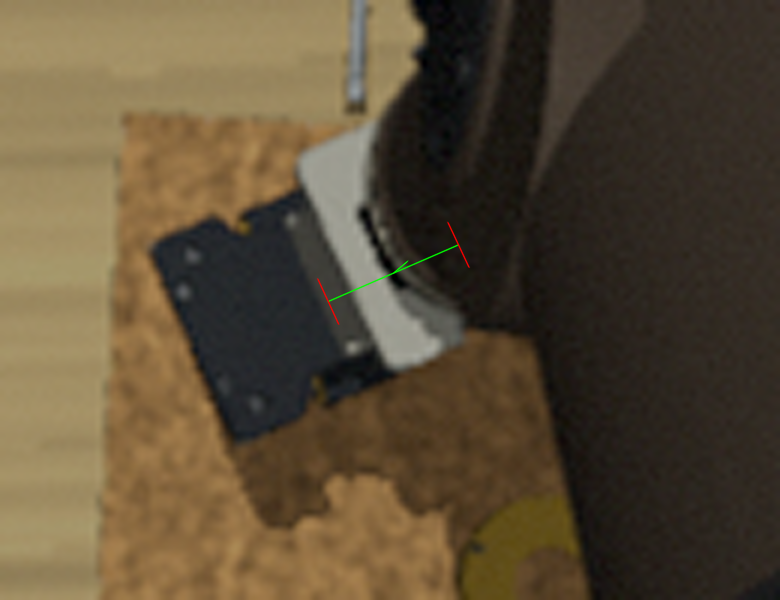

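```bash
python3 -m inch '[[[0.4,-1,0,5,0],[0.4,0,0,3,0],[0.4,0,0,0,0]]]'
python3 -c "
from h import *
go(.6095,-.2,.0055,22)"
```

```text
clock: 9.6
position: [0.6104, -0.2001, 0.0062]
ee_rot: [-3.077, -0.602, -0.044]
force: [0.2, 0.1, 0.2]
width: 0.6
t 9.60 pos [ 610.4 -200.1    6.2] yaw 22.2 zax [ 0.027  0.011 -1.   ] F [0.2 0.1 0.2] w 0.600 q [ 0.34  0.7  -0.14  1.74  0.11  0.69 -1.04]
shift [-0.8 -0.5  0.6] turn 0.2
```

```bash
python3 -m inch '[[[0.4,-1,0,1,0],[0.8,0,0,0,0],[0.8,0,0,0,0],[0.8,0,0,0,0],[0.8,0,0,0,0]]]' 12
python3 -c "
from h import *
go(.6095,-.2,.0055,22)"
```

```text
clock: 10.1
position: [0.6097, -0.2006, 0.0054]
ee_rot: [-3.078, -0.603, -0.045]
force: [0.0, -0.2, -0.3]
width: 0.378
t 10.10 pos [ 609.7 -200.6    5.4] yaw 22.2 zax [ 0.027  0.011 -1.   ] F [ 0.  -0.2 -0.3] w 0.378 q [ 0.34  0.7  -0.14  1.74  0.11  0.69 -1.04]
shift [ 0.1 -0.6 -0.1] turn 0.2
```

```bash
python3 -m inch '[[[0.8,0,0,-10,0],[0.8,0,0,-20,0],[0.8,0,0,-20,0],[0.8,0,0,0,0]]]'
python3 -c "
from h import *
go(.6095,-.2,.0055,22)"; python3 look.py g side
```

```text
clock: 10.5
position: [0.6082, -0.201, 0.0583]
ee_rot: [-3.077, -0.603, -0.044]
force: [-0.2, -0.0, 0.3]
width: 0.374
t 10.50 pos [ 608.2 -201.    58.3] yaw 22.2 zax [ 0.026  0.011 -1.   ] F [-0.2 -0.   0.3] w 0.374 q [ 0.35  0.63 -0.15  1.71  0.1   0.79 -1.03]
shift [ 0.1 -0.5 52.9] turn 0.2
side 297 125
```

View pics/side_g.png

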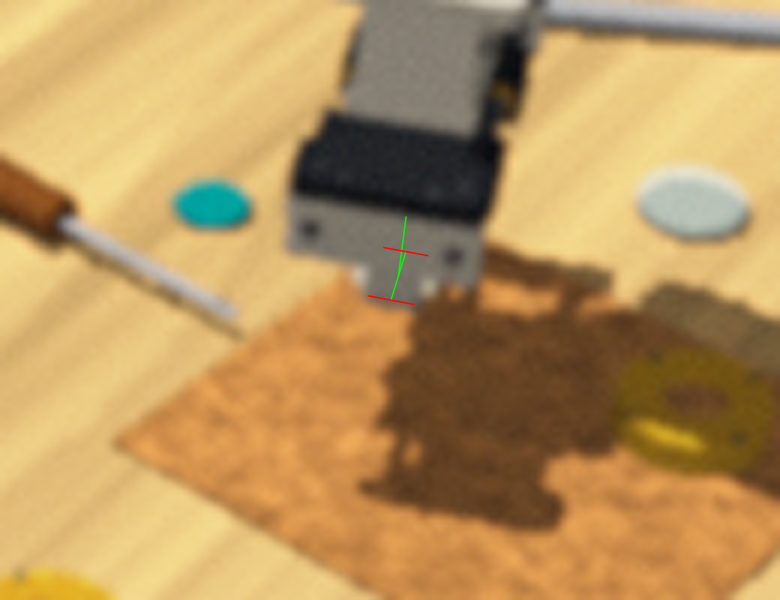

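```bash
python3 -m inch '[[[0.8,0,0,-35,0],[0.8,4,-20,-35,0],[0.8,9,-38,-5,0],[0.8,9,-38,0,0],[0.8,9,-38,0,0],[0.8,9,-38,0,0],[0.8,9,-38,0,0],[0.8,9,-38,0,0],[0.8,9,-38,0,0],[0.8,9,-38,0,0],[0.8,6,-25,0,0],[0.8,0,0,0,0]]]'
python3 -c "
from h import *
go(.547,.1975,.09,22)"
```

```text
clock: 11.75
position: [0.5443, 0.1638, 0.1301]
ee_rot: [-3.077, -0.596, -0.029]
force: [0.1, 1.0, -0.1]
width: 0.377
t 11.75 pos [544.3 163.8 130.1] yaw 21.9 zax [ 0.017  0.011 -1.   ] F [ 0.1  1.  -0.1] w 0.377 q [-0.23  0.45 -0.21  1.83  0.12  0.86 -1.68]
shift [ 14.3 -30.   40.5] turn -0.1
```

```bash
python3 -m inch '[[[0.8,7,-15,5,0],[0.8,7,-15,5,0],[0.8,0,0,5,0],[0.8,0,0,0,0],[0.8,0,0,0,0]]]'
python3 -c "
from h import *
go(.547,.1975,.088,22)"; python3 look.py h side
```

```text
clock: 12.25
position: [0.5456, 0.1952, 0.1122]
ee_rot: [-3.08, -0.595, -0.023]
force: [0.6, 0.6, -0.0]
width: 0.374
t 12.25 pos [545.6 195.2 112.2] yaw 21.9 zax [ 0.013  0.007 -1.   ] F [ 0.6  0.6 -0. ] w 0.374 q [-0.28  0.48 -0.21  1.82  0.13  0.84 -1.75]
shift [ 1.8 -1.6 24.2] turn -0.1
side 212 218
```

View pics/side_h.png

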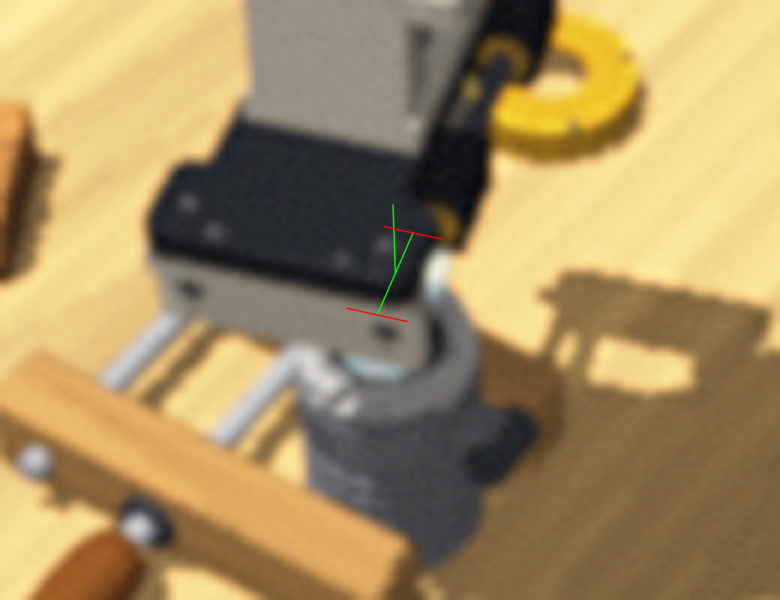

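```bash
python3 -m inch '[[[0.8,2,-2,8,0],[0.8,0,0,8,0],[0.8,0,0,5,0],[0.8,0,0,0,0],[0.8,0,0,0,0]]]'
python3 -c "
from h import *
go(.547,.1977,.0865,22)"
```

```text
clock: 12.8
position: [0.5476, 0.1952, 0.0893]
ee_rot: [-3.082, -0.589, -0.022]
force: [-0.2, -1.0, -0.4]
width: 0.376
t 12.80 pos [547.6 195.2  89.3] yaw 21.6 zax [ 0.013  0.006 -1.   ] F [-0.2 -1.  -0.4] w 0.376 q [-0.29  0.52 -0.2   1.83  0.14  0.79 -1.76]
shift [ 0.3 -2.6  2.8] turn -0.4
```

```bash
python3 -m inch '[[[0.8,0,-3,0,0],[0.8,0,0,1,0],[0.8,0,0,1,0],[0.8,0,0,0,0]]]'
python3 -c "
from h import *
go(.547,.1977,.0865,22)"
```

```text
clock: 13.2
position: [0.5466, 0.1985, 0.0877]
ee_rot: [-3.082, -0.59, -0.024]
force: [0.5, -0.2, -0.6]
width: 0.38
t 13.20 pos [546.6 198.5  87.7] yaw 21.7 zax [ 0.014  0.007 -1.   ] F [ 0.5 -0.2 -0.6] w 0.380 q [-0.3   0.52 -0.2   1.83  0.14  0.79 -1.76]
shift [-0.   0.9  1.2] turn -0.3
```

```bash
python3 -m inch '[[[0.8,0,1,1,0],[0.8,0,0,0,0]]]'
python3 -c "
from h import *
go(.547,.1977,.0865,22)"
```

```text
clock: 13.4
position: [0.5472, 0.1976, 0.0868]
ee_rot: [-3.082, -0.59, -0.024]
force: [0.3, -0.6, -0.5]
width: 0.38
t 13.40 pos [547.2 197.6  86.8] yaw 21.7 zax [ 0.015  0.007 -1.   ] F [ 0.3 -0.6 -0.5] w 0.380 q [-0.29  0.52 -0.2   1.84  0.14  0.79 -1.76]
shift [-0.2 -0.2  0.3] turn -0.3
```

Release, back off and look.

```bash
python3 -m inch '[[[0.5,0,0,0,0],[0.5,0,0,0,0],[0.5,0,0,0,0],[0.4,0,0,-20,0],[0.4,0,0,-40,0],[0.1,0,20,-25,0],[0.1,-10,40,0,0],[0.1,-10,40,0,0],[0.1,-10,40,0,0],[0.1,-10,40,0,0],[0.1,-10,40,0,0]]]'
python3 look.py i top side;python3 -c "
from h import *
go(.491,-.25,.10,22)
for n in('top','side'):
    d=load(f'{n}_i.pkl'); u,v=proj(d,[.5475,.197,.086])[0].astype(int); L=[.547,.198]
    over(d,[(circ([*L,.088],.0165),(0,0,255)),(circ([*L,.086],.0195),(0,255,0))],(u-35,v-30,u+35,v+30),10,f'pics/{n}_i1.png'); over(d,[],(u-35,v-30,u+35,v+30),10,f'pics/{n}_i0.png')"
```

```text
clock: 14.5
position: [0.5825, -0.0239, 0.1751]
ee_rot: [-3.074, -0.612, -0.029]
force: [-0.7, -0.1, -0.3]
width: 0.895
top 232 161
side 266 125
t 14.60 pos [582.8 -30.7 174.7] yaw 21.9 zax [ 0.017  0.007 -1.   ] F [-0.2 -0.5 -0.2] w 0.905 q [ 0.09  0.42 -0.17  1.75  0.08  0.97 -1.3 ]
shift [-168.4  169.2   71.8] turn -0.1
```

View pics/side_i0.png

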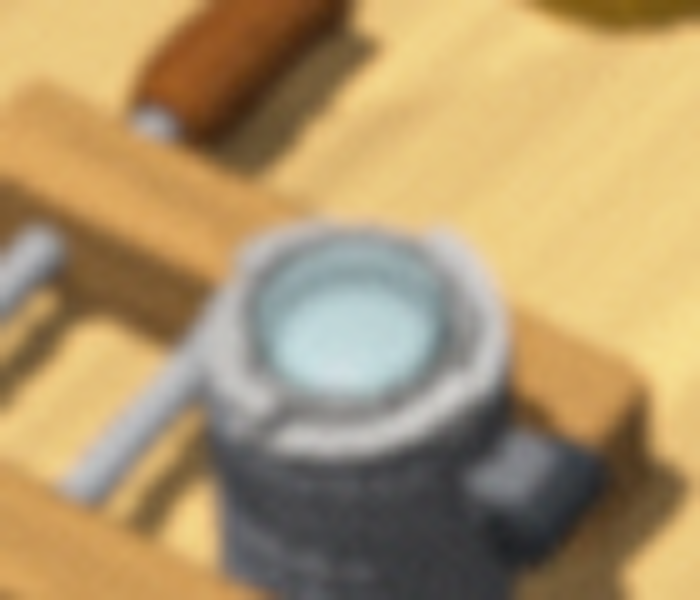

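View pics/side_i1.png

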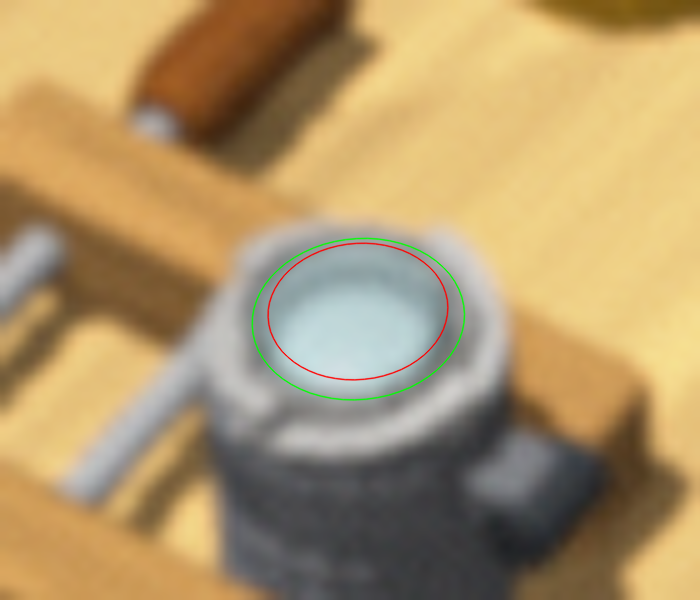

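View pics/top_i0.png

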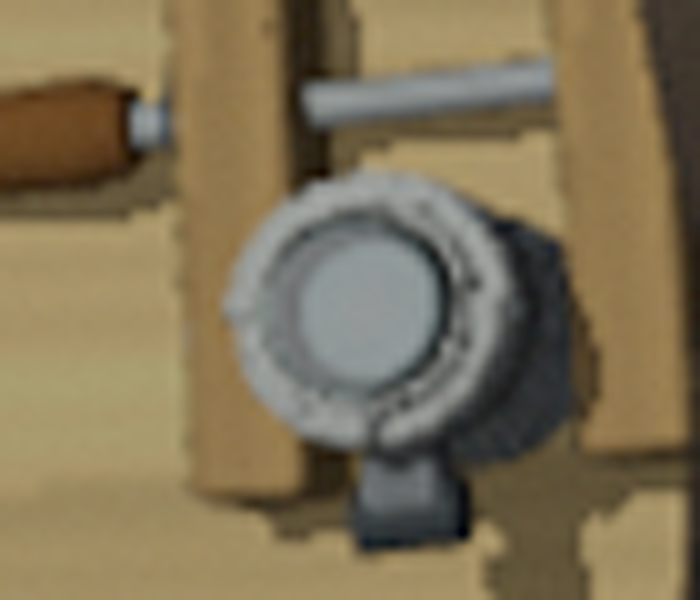

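```bash
python3 -m inch '[[[0.1,-27,27,5,0],[0.1,-27,27,10,0],[0.1,-27,27,15,0],[0.1,-27,27,20,0],[0.1,-27,27,20,0],[0.1,-20,20,20,0],[0.1,-5,5,10,0],[0.1,0,0,0,0],[0.1,0,0,0,0]]]'
python3 -c "
from h import *
go(.4912,-.25,.05,22)"
```

```text
clock: 15.5
position: [0.4964, -0.2414, 0.0694]
ee_rot: [-3.079, -0.599, -0.037]
force: [0.1, -0.6, 0.3]
width: 0.898
t 15.50 pos [ 496.4 -241.4   69.4] yaw 22.0 zax [ 0.022  0.009 -1.   ] F [ 0.1 -0.6  0.3] w 0.898 q [ 0.46  0.5  -0.13  1.93  0.07  0.7  -0.89]
shift [-8.5  6.  19.2] turn 0.0
```

```bash
python3 -m inch '[[[0.1,-8,6,10,0],[0.1,0,0,15,0],[0.1,0,0,0,0],[0.1,0,0,0,0]]]'
python3 -c "
from h import *
go(.4912,-.25,.0065,22)"; python3 look.py j side top
```

```text
clock: 15.9
position: [0.4957, -0.2465, 0.0456]
ee_rot: [-3.078, -0.611, -0.046]
force: [0.2, -1.0, -0.4]
width: 0.905
t 15.90 pos [ 495.7 -246.5   45.6] yaw 22.5 zax [ 0.028  0.009 -1.   ] F [ 0.2 -1.  -0.4] w 0.905 q [ 0.47  0.53 -0.13  1.95  0.08  0.65 -0.88]
shift [-6.7  1.4 38.9] turn 0.5
side 346 137
top 339 208
```

View pics/side_j.png

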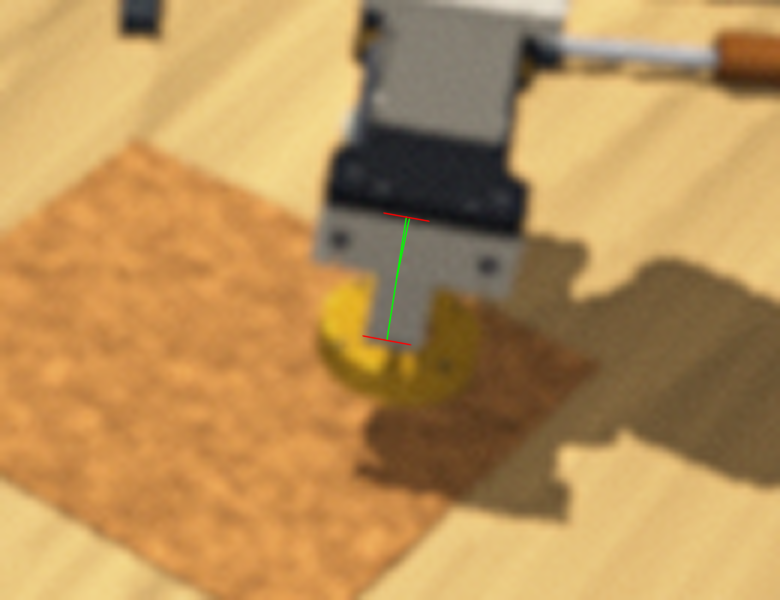

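View pics/top_j.png

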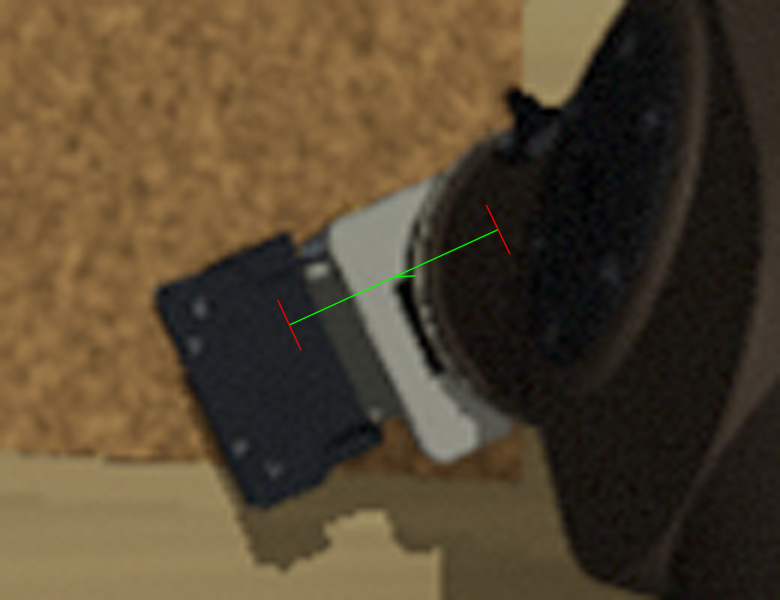

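```bash
python3 -m inch '[[[0.1,-6,1,0,0],[0.1,0,0,0,0],[0.1,0,0,8,0],[0.1,0,0,8,0],[0.1,0,0,0,0]]]'
python3 -c "
from h import *
go(.4912,-.25,.0065,22)"
```

```text
clock: 16.5
position: [0.4914, -0.2502, 0.0298]
ee_rot: [-3.079, -0.612, -0.049]
force: [-0.6, 0.4, 0.0]
width: 0.897
t 16.50 pos [ 491.4 -250.2   29.8] yaw 22.5 zax [ 0.03   0.008 -1.   ] F [-0.6  0.4  0. ] w 0.897 q [ 0.48  0.55 -0.12  1.96  0.08  0.6  -0.87]
shift [-0.8 -0.4 23.3] turn 0.5
```

```bash
python3 -m inch '[[[0.1,0,0,8,0.5],[0.1,0,0,8,0],[0.1,-1,0,6,0],[0.1,0,0,0,0],[0.1,0,0,0,0]]]'
python3 -c "
from h import *
go(.4912,-.25,.0065,22)"
```

```text
clock: 17.0
position: [0.4907, -0.25, 0.0047]
ee_rot: [-3.081, -0.597, -0.047]
force: [0.9, 0.2, 1.3]
width: 0.901
t 17.00 pos [ 490.7 -250.     4.7] yaw 21.9 zax [ 0.029  0.009 -1.   ] F [0.9 0.2 1.3] w 0.901 q [ 0.47  0.59 -0.11  1.98  0.09  0.55 -0.89]
shift [ 0.5  0.2 -1.8] turn -0.1
```

```bash
python3 -m inch '[[[0.1,0,0,-2,0],[0.1,0,0,0,0],[0.5,0,0,0,0],[0.5,0,0,0,0],[0.5,0,0,0,0],[0.5,0,0,0,0]]]' 30
python3 -c "
from h import *
go(.4912,-.25,.0065,22)"
```

```text
clock: 17.6
position: [0.4912, -0.2503, 0.0078]
ee_rot: [-3.082, -0.597, -0.049]
force: [0.7, 0.0, -2.1]
width: 0.701
t 17.60 pos [ 491.2 -250.3    7.8] yaw 21.9 zax [ 0.03   0.008 -1.   ] F [ 0.7  0.  -2.1] w 0.701 q [ 0.47  0.59 -0.12  1.98  0.09  0.56 -0.88]
shift [ 0.1 -0.3  1.3] turn -0.1
```

```bash
python3 -m inch '[[[0.5,0,0,-20,0],[0.5,0,0,-40,0],[0.5,10,-18,-40,0],[0.5,20,-36,-15,0],[0.5,21,-38,0,0],[0.5,21,-38,0,0],[0.5,21,-38,0,0],[0.5,21,-38,0,0],[0.5,21,-38,0,0],[0.5,21,-38,0,0],[0.5,21,-38,0,0],[0.5,0,0,0,0]]]'
python3 -c "
from h import *
go(.547,.1977,.125,-20.2)"
```

```text
clock: 18.8
position: [0.5331, 0.124, 0.131]
ee_rot: [-3.081, -0.586, -0.049]
force: [-0.3, 0.3, -1.8]
width: 0.7
t 18.80 pos [533.1 124.  131. ] yaw 21.5 zax [ 0.03  0.01 -1.  ] F [-0.3  0.3 -1.8] w 0.700 q [-0.17  0.41 -0.2   1.89  0.11  0.82 -1.63]
shift [ 39.8 -63.5   7.2] turn 41.7
```

```bash
python3 -m inch '[[[0.5,20,-32,0,0],[0.5,20,-32,0,0],[0.5,0,0,0,0],[0.5,0,0,0,8.4],[0.5,0,0,0,8.4],[0.5,0,0,0,8.4],[0.5,0,0,0,8.4],[0.5,0,0,0,8.4],[0.5,0,0,0,0],[0.5,0,0,0,0]]]'
python3 -c "
from h import *
go(.547,.1977,.105,-20.2)"
```

```text
clock: 19.8
position: [0.5434, 0.199, 0.129]
ee_rot: [-3.077, 0.576, -0.033]
force: [-0.3, 0.3, -1.1]
width: 0.703
t 19.80 pos [543.4 199.  129. ] yaw -21.2 zax [ 0.023  0.007 -1.   ] F [-0.3  0.3 -1.1] w 0.703 q [-0.43  0.45 -0.02  1.82  0.02  0.85 -2.4 ]
shift [ 3.4  0.3 24.1] turn -1.0
```

```bash
python3 -m inch '[[[0.5,3,0,0,-1],[0.5,0,0,8,0],[0.5,0,0,8,0],[0.5,0,0,0,0],[0.5,0,0,0,0]]]'
python3 look.py k side
python3 -c "
from h import *
go(.547,.1977,.095,-20.2)
d=load('side_k.pkl'); p=arm.observe()['position']
over(d,[(circ(p+[0,0,-.0038],.0325),(0,0,255)),(circ(p+[0,0,.013],.0325),(0,0,255)),(circ(p+[0,0,.013],.014),(0,0,255)),(circ([.547,.1977,.086],.028),(0,255,0)),(circ([.547,.1977,.0],.029),(0,255,0))],(211,212,341,312),6,'pics/side_k2.png')"
```

```text
clock: 20.3
position: [0.5466, 0.197, 0.1109]
ee_rot: [-3.085, 0.534, -0.031]
force: [0.0, -0.4, -1.6]
width: 0.697
side 211 218
t 20.35 pos [546.5 196.9 110.9] yaw -19.7 zax [ 0.021  0.007 -1.   ] F [ 0.   0.4 -1.8] w 0.704 q [-0.42  0.47 -0.03  1.83  0.02  0.81 -2.37]
shift [-0.  -0.7 15.9] turn 0.5
```

View pics/side_k2.png

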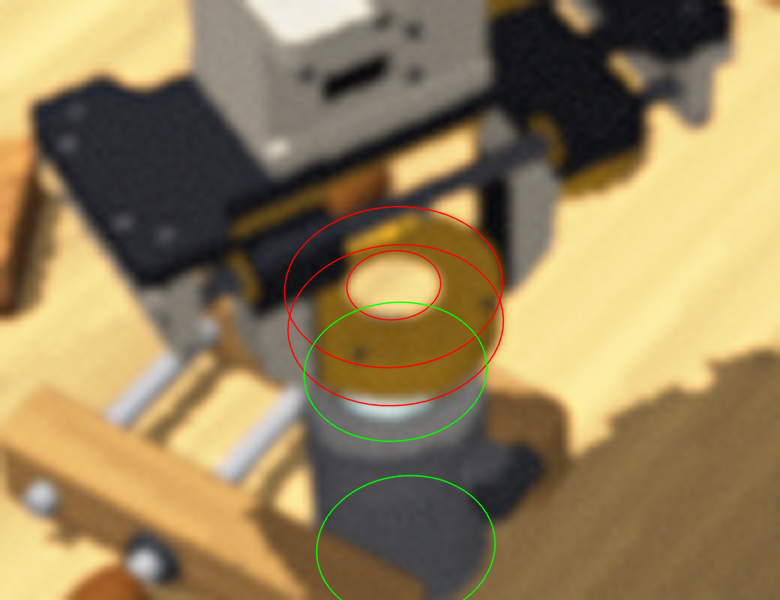

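```bash
python3 -m inch '[[[0.5,0,-1,6,0.5],[0.5,0,0,6,0],[0.5,0,0,4,0],[0.5,0,0,0,0],[0.5,0,0,0,0]]]'
python3 -c "
from h import *
go(.547,.1977,.081,-20.2)"
```

```text
clock: 20.85
position: [0.5472, 0.1984, 0.0935]
ee_rot: [-3.083, 0.548, -0.031]
force: [-0.3, -1.0, -1.7]
width: 0.697
t 20.85 pos [547.2 198.4  93.5] yaw -20.2 zax [ 0.021  0.007 -1.   ] F [-0.3 -1.  -1.7] w 0.697 q [-0.42  0.5  -0.03  1.85  0.02  0.78 -2.38]
shift [-0.2  0.9 12.5] turn 0.0
```

```bash
python3 -m inch '[[[0.5,0,1,4,0],[0.5,0,0,3,0],[0.5,0,0,2,0],[0.5,0,0,0,0]]]'
python3 -c "
from h import *
go(.547,.1977,.081,-20.2)"
python3 -m inch '[[[0.5,0,0,2,0],[0.5,0,0,1,0],[0.5,0,0,0,0]]]'
python3 -c "
from h import *
go(.547,.1977,.081,-20.2)"
```

```text
clock: 21.25
position: [0.5473, 0.1975, 0.084]
ee_rot: [-3.082, 0.548, -0.032]
force: [0.1, -0.3, -1.9]
width: 0.704
t 21.25 pos [547.3 197.5  84. ] yaw -20.2 zax [ 0.022  0.007 -1.   ] F [ 0.1 -0.3 -1.9] w 0.704 q [-0.42  0.51 -0.03  1.86  0.02  0.75 -2.38]
shift [-0.4 -0.1  3. ] turn 0.0
clock: 21.55
position: [0.5476, 0.1976, 0.0822]
ee_rot: [-3.082, 0.548, -0.033]
force: [-0.9, -0.7, 0.1]
width: 0.702
t 21.55 pos [547.6 197.6  82.2] yaw -20.2 zax [ 0.023  0.008 -1.   ] F [-0.9 -0.7  0.1] w 0.702 q [-0.42  0.51 -0.03  1.86  0.02  0.75 -2.38]
shift [-0.6  0.2  1.2] turn 0.0
```

```bash
python3 -m inch '[[[0.5,0,0,2,0],[0.5,0,0,0,0],[0.5,0,0,0,0]]]'
python3 -c "
from h import *
go(.547,.1977,.081,-20.2)"
```

```text
clock: 21.85
position: [0.5478, 0.1977, 0.0824]
ee_rot: [-3.081, 0.548, -0.035]
force: [0.1, 0.7, -1.8]
width: 0.699
t 21.85 pos [547.8 197.7  82.4] yaw -20.2 zax [ 0.024  0.008 -1.   ] F [ 0.1  0.7 -1.8] w 0.699 q [-0.42  0.51 -0.03  1.86  0.02  0.75 -2.38]
shift [-0.8  0.3  1.4] turn 0.0
```

```bash
python3 -m inch '[[[0.5,-1,0,2,0],[0.5,0,0,2,0],[0.5,0,0,0,0]]]'
python3 -c "
from h import *
go(.547,.1977,.081,-20.2)"
```

```text
clock: 22.15
position: [0.548, 0.1978, 0.0822]
ee_rot: [-3.08, 0.549, -0.039]
force: [-0.2, -0.3, -2.3]
width: 0.704
t 22.15 pos [548.  197.8  82.2] yaw -20.2 zax [ 0.027  0.008 -1.   ] F [-0.2 -0.3 -2.3] w 0.704 q [-0.42  0.51 -0.03  1.86  0.02  0.74 -2.39]
shift [-1.   0.4  1.2] turn -0.0
```

```bash
python3 -m inch '[[[0.15,0,0,0,0],[0.15,0,0,0,0],[0.15,0,0,0,0],[0.15,0,0,0,0]]]'
python3 look.py l side
python3 -c "
from h import *
go(.547,.1977,.081,-20.2)
d=load('side_l.pkl'); L=np.array([.547,.1977,.0775])
over(d,[(circ(L,.0325),(0,0,255)),(circ(L+[0,0,.0168],.0325),(0,0,255)),(circ(L+[0,0,.0168],.014),(0,0,255))],(231,222,321,292),8,'pics/side_l2.png')"
```

```text
clock: 22.55
position: [0.5485, 0.1981, 0.0817]
ee_rot: [-3.079, 0.549, -0.04]
force: [-0.4, 0.3, -0.3]
width: 0.849
side 210 229
t 22.60 pos [548.4 198.1  81.6] yaw -20.2 zax [ 0.028  0.009 -1.   ] F [ 0.4  0.8 -0.4] w 0.849 q [-0.42  0.51 -0.03  1.86  0.02  0.74 -2.39]
shift [-1.2  0.9  0.6] turn -0.0
```

View pics/side_l2.png

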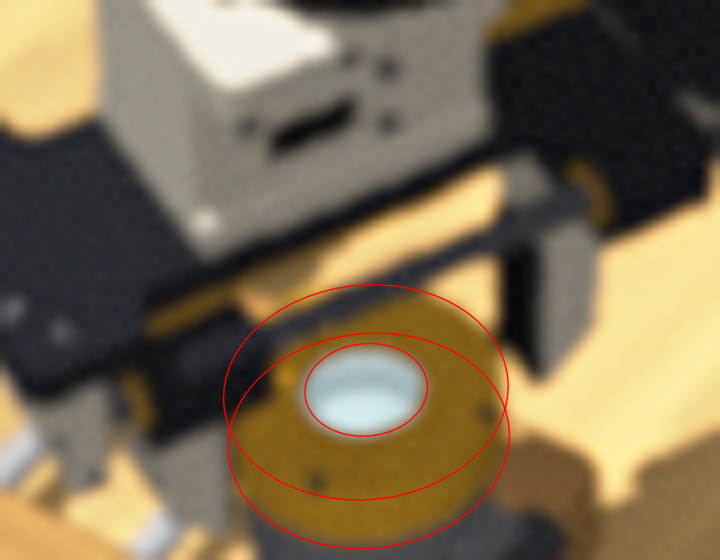

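```bash
python3 -m inch '[[[0.1,0,0,-15,0],[0.1,0,0,-15,0],[0.1,0,0,0,-8.5],[0.1,0,0,0,-8.5],[0.1,0,0,0,-8.5],[0.1,0,0,0,-8.5],[0.1,0,0,0,-8.5],[0.1,0,0,0,-8.5],[0.1,0,0,0,-8.5],[0.1,0,0,0,-8.5],[0.1,0,0,0,-8.5],[0.1,0,0,0,-8.5]]]'
python3 -m inch '[[[0.1,0,0,0,-8.5],[0.1,0,0,0,-8.5],[0.1,0,0,0,-8.5],[0.1,0,0,0,-8.5],[0.1,0,0,0,-8.5],[0.1,0,0,0,-8.5],[0.1,0,0,0,-8.5],[0.1,0,0,0,-8.5],[0.1,0,0,0,-8.5],[0.1,0,0,0,0]]]'
python3 -c "
from h import *
go(.547,.1977,.08,140)"
```

```text
clock: 23.8
position: [0.5474, 0.1978, 0.1108]
ee_rot: [2.629, 1.705, 0.041]
force: [0.4, 0.2, -0.3]
width: 0.898
clock: 24.8
position: [0.5478, 0.1963, 0.1089]
ee_rot: [0.98, 2.963, 0.023]
force: [-0.1, -0.7, -0.3]
width: 0.905
t 24.80 pos [547.8 196.3 108.9] yaw 143.4 zax [ 0.024  0.007 -1.   ] F [-0.1 -0.7 -0.3] w 0.905 q [ 0.08  0.59 -0.75  1.79  0.5   0.93  0.05]
shift [ 1.9  0.  28.9] turn 3.4
```

```bash
python3 -m inch '[[[0.1,1,0,6,0],[0.1,0,0,6,0],[0.1,0,0,6,0],[0.1,0,0,0,0],[0.1,0,0,0,0]]]'
python3 -c "
from h import *
go(.547,.1977,.08,143)"
```

```text
clock: 25.3
position: [0.5471, 0.1968, 0.0885]
ee_rot: [0.998, 2.958, 0.022]
force: [0.7, 0.2, 0.0]
width: 0.895
t 25.30 pos [547.1 196.8  88.5] yaw 142.7 zax [ 0.023  0.007 -1.   ] F [0.7 0.2 0. ] w 0.895 q [ 0.06  0.61 -0.73  1.81  0.52  0.89  0.01]
shift [0.7 0.5 8.5] turn -0.3
```

```bash
python3 -m inch '[[[0.1,1,1,4,0],[0.1,0,0,3,0],[0.1,0,0,0,0],[0.5,0,0,0,0],[0.5,0,0,0,0],[0.5,0,0,0,0],[0.5,0,0,0,0]]]' 45
python3 -c "
from h import *
go(.547,.1977,.08,143); print(arm.observe()['ft_torque'])"
```

```text
clock: 26.0
position: [0.5472, 0.1989, 0.0814]
ee_rot: [0.999, 2.957, 0.023]
force: [-0.9, 0.7, -0.9]
width: 0.7
t 26.00 pos [547.2 198.9  81.4] yaw 142.6 zax [ 0.024  0.007 -1.   ] F [-0.9  0.7 -0.9] w 0.700 q [ 0.05  0.62 -0.72  1.82  0.53  0.88  0.  ]
shift [-0.5 -1.1  1.4] turn -0.4
[ 0.12325712 -0.09847377  0.02295534]
```

```bash
python3 -m inch '[[[0.5,0,0,0.8,7],[0.5,0,0,0.8,7],[0.5,0,0,0.8,7]]]'
python3 -c "
from h import *
go(.547,.1977,.08,143); print(arm.observe()['ft_torque'])"
```

```text
clock: 26.3
position: [0.5487, 0.1988, 0.08]
ee_rot: [1.537, 2.718, 0.031]
force: [-0.8, 0.4, -0.4]
width: 0.697
t 26.30 pos [548.7 198.8  80. ] yaw 121.0 zax [ 0.026  0.008 -1.   ] F [-0.8  0.4 -0.4] w 0.697 q [-0.01  0.6  -0.62  1.82  0.47  0.84 -0.32]
shift [-0. -2. -0.] turn -22.0
[ 0.17872086 -0.11791222  0.07924658]
```

```bash
python3 -m inch '[[[0.5,0,0,0.8,7],[0.5,0,0,0.8,7],[0.5,0,0,0.8,7]]]'
python3 -c "
from h import *
go(.547,.1977,.08,143); print(arm.observe()['ft_torque'])"
```

```text
clock: 26.6
position: [0.5498, 0.1993, 0.0786]
ee_rot: [2.027, 2.379, 0.04]
force: [-0.1, -0.5, 2.6]
width: 0.697
t 26.60 pos [549.8 199.3  78.6] yaw 99.1 zax [ 0.029  0.009 -1.   ] F [-0.1 -0.5  2.6] w 0.697 q [-0.07  0.58 -0.53  1.83  0.4   0.81 -0.64]
shift [-1.2 -2.9 -1.5] turn -43.9
[-0.21524993 -0.10146416  0.00069416]
```

```bash
python3 -m inch '[[[0.5,0,-1,0.6,7],[0.5,0,-1,0.6,7]]]'
python3 -c "
from h import *
go(.547,.1977,.08,143); print(arm.observe()['ft_torque'])"
```

```text
clock: 26.8
position: [0.5495, 0.2008, 0.0786]
ee_rot: [2.314, 2.105, 0.05]
force: [6.0, 5.7, -6.9]
width: 0.699
t 26.80 pos [549.5 200.8  78.6] yaw 84.6 zax [ 0.033  0.012 -0.999] F [ 6.   5.7 -6.9] w 0.699 q [-0.12  0.56 -0.46  1.84  0.35  0.79 -0.85]
shift [-3.3 -2.2 -1.6] turn -58.4
[ 0.96323147 -1.05606614  0.6506598 ]
```

```bash
python3 -m inch '[[[0.5,0,0,0,0],[0.5,0,0,0,0]]]'
python3 -c "
from h import *
go(.547,.1977,.08,143); print(arm.observe()['ft_torque'])"
python3 look.py m side top
python3 -c "
from h import *
d=load('side_m.pkl'); L=np.array([.547,.1977,.075])
over(d,[(circ(L,.0325),(0,0,255)),(circ(L+[0,0,.0168],.0325),(0,0,255)),(circ(L+[0,0,.0168],.014),(0,0,255))],(231,222,321,292),8,'pics/side_m2.png')"
```

```text
clock: 27.0
position: [0.5496, 0.201, 0.0785]
ee_rot: [2.315, 2.103, 0.051]
force: [0.7, 1.0, -1.0]
width: 0.696
t 27.00 pos [549.6 201.   78.5] yaw 84.5 zax [ 0.033  0.012 -0.999] F [ 0.7  1.  -1. ] w 0.696 q [-0.12  0.56 -0.46  1.84  0.35  0.79 -0.85]
shift [-3.5 -2.2 -1.6] turn -58.5
[-0.01803512  0.05298935 -0.27144039]
side 209 231
top 125 187
```

View pics/side_m2.png

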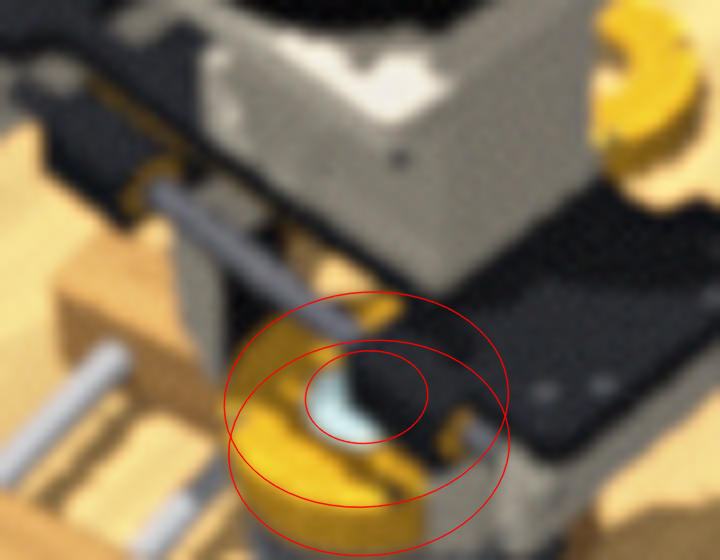

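```bash
python3 -m inch '[[[0.2,0,0,0,0],[0.2,0,0,0,0],[0.2,0,0,0,0]]]'
python3 -c "
from h import *
go(.5472,.198,.079,143); print(arm.observe()['ft_torque'])"
python3 look.py n side
python3 -c "
from h import *
d=load('side_n.pkl'); L=np.array([.547,.1977,.075])
over(d,[(circ(L,.0325),(0,0,255)),(circ(L+[0,0,.0168],.0325),(0,0,255)),(circ(L+[0,0,.0168],.014),(0,0,255))],(231,222,321,292),8,'pics/side_n2.png')"
```

```text
clock: 27.4
position: [0.5495, 0.2008, 0.0787]
ee_rot: [2.312, 2.107, 0.05]
force: [-0.7, 0.3, 0.4]
width: 0.798
t 27.40 pos [549.5 200.8  78.7] yaw 84.7 zax [ 0.032  0.012 -0.999] F [-0.7  0.3  0.4] w 0.798 q [-0.12  0.56 -0.46  1.84  0.35  0.79 -0.85]
shift [-3.  -2.  -0.5] turn -58.3
[-0.06410839 -0.04231662  0.01738727]
side 209 231
```

View pics/side_n2.png

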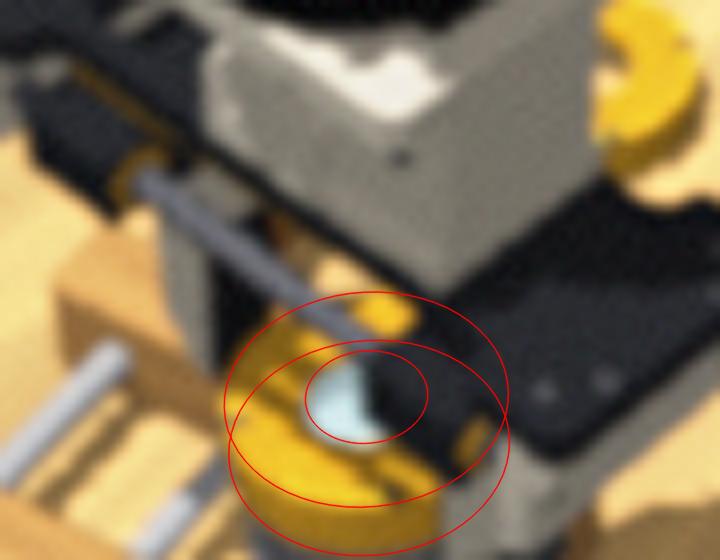

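```bash
python3 -m inch '[[[0.2,-3,-2,0,0],[0.2,0,0,0,0],[0.2,0,0,0,0],[0.5,0,0,0,0],[0.5,0,0,0,0],[0.5,0,0,0,0]]]' 45
python3 -c "
from h import *
go(.5472,.198,.079,143); print(arm.observe()['ft_torque'])"
```

```text
clock: 28.05
position: [0.5494, 0.1973, 0.0789]
ee_rot: [2.312, 2.105, 0.055]
force: [-2.5, 0.1, 2.9]
width: 0.697
t 28.05 pos [549.4 197.3  78.9] yaw 84.6 zax [ 0.036  0.013 -0.999] F [-2.5  0.1  2.9] w 0.697 q [-0.11  0.56 -0.46  1.84  0.35  0.78 -0.85]
shift [ 0.5 -2.2 -0.2] turn -58.4
[ 0.22139879  1.04703377 -0.01557795]
```

```bash
python3 -m inch '[[[0.5,0,-0.5,0.4,7]]]'
python3 -c "
from h import *
go(.548,.198,.079,143); print(arm.observe()['ft_torque'])"
python3 -m inch '[[[0.5,0,-0.5,0.2,7]]]'
python3 -c "
from h import *
go(.548,.198,.079,143); print(arm.observe()['ft_torque'])"
```

```text
clock: 28.15
position: [0.5496, 0.1981, 0.0787]
ee_rot: [2.437, 1.962, 0.06]
force: [5.0, 2.2, -2.9]
width: 0.703
t 28.15 pos [549.6 198.1  78.7] yaw 77.7 zax [ 0.038  0.014 -0.999] F [ 5.   2.2 -2.9] w 0.703 q [-0.13  0.55 -0.43  1.84  0.33  0.77 -0.95]
shift [-0.4 -1.6 -0.4] turn -65.3
[ 0.4168968  -0.69240115  1.1356393 ]
clock: 28.25
position: [0.55, 0.1984, 0.0784]
ee_rot: [2.556, 1.808, 0.063]
force: [5.4, -2.4, -5.7]
width: 0.7
t 28.25 pos [550.  198.4  78.4] yaw 70.6 zax [ 0.039  0.015 -0.999] F [ 5.4 -2.4 -5.7] w 0.700 q [-0.16  0.55 -0.4   1.85  0.3   0.76 -1.05]
shift [-1.  -1.7 -0.7] turn -72.4
[-0.32356886 -0.67256697  2.14102288]
```

```bash
python3 -m inch '[[[0.5,0,0,0,0],[0.3,0,0,0,0],[0.15,0,0,0,0],[0.1,0,0,0,0],[0.1,0,0,0,0],[0.1,0,0,-20,0],[0.1,0,0,-40,0],[0.1,0,0,-40,0],[0.1,-20,0,-20,0],[0.1,-40,0,0,0],[0.1,-40,0,0,0],[0.1,-40,0,0,0]]]'
python3 -m inch '[[[0.1,-40,0,0,0],[0.1,-40,0,0,0],[0.1,-30,0,0,0],[0.1,0,0,0,0]]]'
python3 look.py o side top
python3 -c "
from h import *
go(.548,.198,.079,143)
for n in ('side','top'):
  d=load(n+'_o.pkl'); L=np.array([.5475,.198,.0752]); u,v=proj(d,L)[0].astype(int); y=np.radians(5.3)
  over(d,[],(u-45,v-37,u+45,v+37),8,f'pics/{n}_o1.png')
  over(d,[(circ(L,.0325),(0,0,255)),(circ(L+[0,0,.0168],.0325),(0,0,255)),(circ(L+[0,0,.0168],.014),(0,0,255))],(u-45,v-37,u+45,v+37),8,f'pics/{n}_o2.png')"
```

```text
clock: 29.45
position: [0.4982, 0.0681, 0.1997]
ee_rot: [2.541, 1.832, 0.067]
force: [0.7, -0.3, 0.2]
width: 0.899
clock: 29.85
position: [0.4592, -0.0455, 0.1967]
ee_rot: [2.542, 1.827, 0.063]
force: [-0.1, 0.4, -0.6]
width: 0.902
side 325 134
top 245 229
t 29.95 pos [460.7 -41.8 197.1] yaw 71.6 zax [ 0.041  0.017 -0.999] F [-0.1  0.7  0.6] w 0.903 q [ 0.34  0.21 -0.41  2.    0.09  0.91 -0.43]
shift [251.6   3.2 125.5] turn -71.4
```

View pics/side_o1.png

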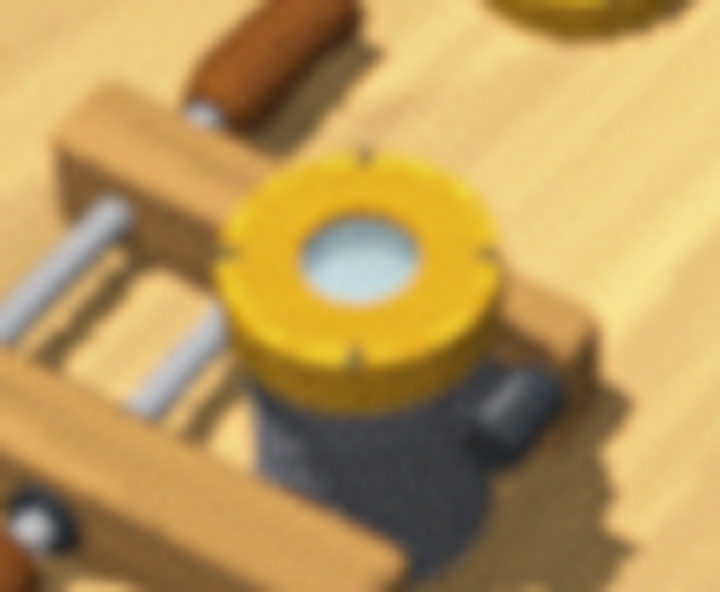

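View pics/side_o2.png

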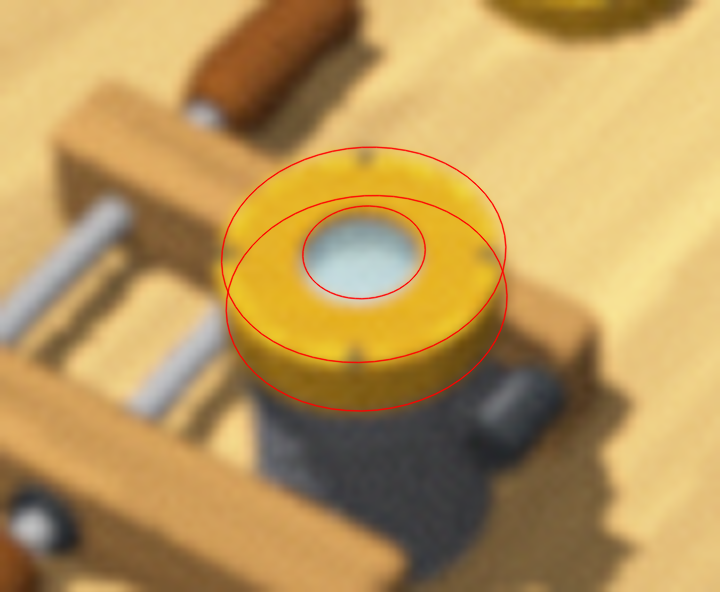

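View pics/top_o1.png

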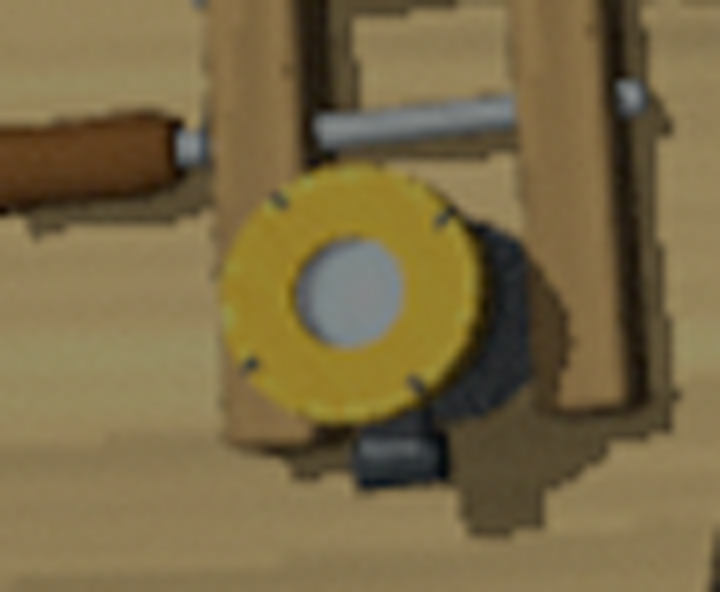

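```bash
python3 -c "
from h import *
cv2.imwrite('pics/side_fin.png',load('side_o.pkl')['frame'])"
```

```text
(no output)
```

View pics/side_fin.png

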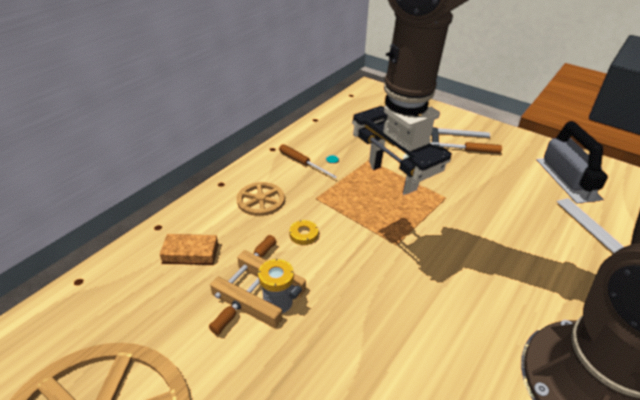

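The ring sits level on the lamp at (277,273). The visible bystanders (block, wheel, other ring, turquoise disc, screwdriver) are where they were. The gripper is open, clear of everything and about 0.2 m up, so I am handing in.

```bash
python3 -c "
from cell import workorder
print(workorder.sign_off())"
```

```text
the job is handed in; nothing more can be done
None
```

The lamp is back together and handed in at about 30 s of the 67 s. The lens went in narrow end down, the 36 mm clear glass was laid on it, and the ring nearest the base was screwed down clockwise.

**Ring:** I turned it about 72° in two grips. The resisting torque rose from 0.65 to 1.1 to 2.1 N m, against the 0.4 N m needed. The notches in the last top view stand at about 37°, against 38° if the ring followed the whole turn, so it did not slip.

**Seating:** The last side view shows the ring level and within about 1 mm of its clamped height, with the glass visible through its hole. I did not grip it again to test the tightness.

**Bystanders:** The sanding block, wheel, spare ring, turquoise disc and screwdriver look unmoved. The arm hid the larger clear disc in the last side view, so I did not recheck that one.

**What disagreed:**
- The two cameras differed by about 2 mm on most positions and by about 4 mm on the lamp, so I used a point between.
- The tool tilt drifted to about 2.5° during the screwing. The tool was also 2–3 mm off the lamp's axis by the end of the first grip, so I let go, recentred and gripped again.
- The tool turned the opposite way to what I expected at the last joint. I set the ring down loosely and gripped it again, turned around, before screwing.

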